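# Check the feeder dishes from the gecko cabinet

## Task

Swing the white cabinet door right out by its handle, square to the cabinet or further, and check the lidded feeder dishes inside one by one in the order green, yellow, blue (one may be missing: pass over it): hold each dish level and still for four seconds over the middle of the lit pad, with the two red balls at the height of the dish's body, then set it down, not dropped, flat and upright on the floor of the wooden tray. When all the dishes are on the tray, shut the door fully; leave the hide, the dome, the bowl and the spoon where they are.

Things in the scene. Friction and masses are not known exactly. Their poses are not given: they have to be found in the camera images.
- cabinet: Fixed white topless cabinet, 300 deep (x), 280 wide (y), 180 mm high; walls 15 mm. Origin on the table, middle of its front edge; x points inwards, z up. Shelf top 100 mm above the table, 250 mm wide inside. Front bay (x 8 to 142 mm; in front only an 8 mm high lip and the door) holds the dishes side by side, centres about 72 mm in; a 30 mm high divider parts off the rear bay with hide and dome.
- door (a joint): Angle of the cabinet's white door, rad: 0 shut, grows as it swings out towards the robot (clockwise from above), stop at 1.95. Upright hinge at the cabinet's front left corner (cabinet x 0, y +135 mm). Door 270 mm wide, front face 19 mm out from the hinge line, top 180 mm above the table; about 0.12 N m of friction, stays where left.
- door_hinge (a point): Point on the door's hinge axis, 155 mm above the table. A clear plastic guard on the door's top edge (5 mm thick, its top 186 mm above the table) reaches 111 mm inwards from the hinge line along the whole door and swings with it: with the door shut it covers the dishes, and it clears the front bay once the door is about square to the cabinet.
- door_handle (a point): Grip point on the steel handle, an upright 12 mm round bar with its top end 182 mm above the table; this point is 155 mm up. In the door's frame (origin at the hinge, turning with the door, axes as the cabinet's when shut) it lies at x -62, y -215 mm, 43 mm off the door's face. Above 121 mm the bar is free of standoffs and can be pinched from above in any direction.
- view_mark (a point): Viewing mark, midway between the two red balls (20 mm across, 190 mm apart along the stand's x, centres 150 mm above the table) on slim posts at the ends of a fixed low grey pad with a white lit panel (220 x 100 x 12 mm). Axes are the stand's. A dish is in view when held level over the pad's middle with the balls level with its body.
- tray: Fixed open wooden tray 300 (x) by 180 (y) by 24 mm high, walls and floor 6 mm thick. Origin at the centre of its underside; x along its long side, z up. Three dishes fit side by side along x with their long sides along y.
- dish_green: Closed flat feeder dish, one solid piece of about 0.15 kg: 100 (x) by 60 (y) by 34 mm high over its green lid, black below; on the lid's middle a green grip fin 54 (x) by 14 (y) by 32 mm high (top at 66 mm). Origin at the centre of its underside; z up. None if absent: two or three of the three dishes are there, in any order in the cabinet.
- dish_yellow: Closed flat feeder dish, one solid piece of about 0.15 kg: 100 (x) by 60 (y) by 34 mm high over its yellow lid, black below; on the lid's middle a yellow grip fin 54 (x) by 14 (y) by 32 mm high (top at 66 mm). Origin at the centre of its underside; z up. None if absent: two or three of the three dishes are there, in any order in the cabinet.
- dish_blue: Closed flat feeder dish, one solid piece of about 0.15 kg: 100 (x) by 60 (y) by 34 mm high over its blue lid, black below; on the lid's middle a blue grip fin 54 (x) by 14 (y) by 32 mm high (top at 66 mm). Origin at the centre of its underside; z up. None if absent: two or three of the three dishes are there, in any order in the cabinet.
- cave_hide: Brown ceramic cave hide, 108 mm across, 72 mm high, in the cabinet's rear bay; leave alone. Origin under its centre.
- glass_dome: Glass dome cover with a knob, 92 mm across, 91 mm high, in the cabinet's rear bay; leave alone. Origin under its centre.
- feeding_bowl: Black plastic feeding bowl, 100 mm across, 35 mm high, on the table beyond the tray; leave alone. Origin under its centre.
- spoon: Stainless spoon, 170 mm long, lying on the table left of the cabinet; leave alone. Origin under its middle, x towards its bowl.
Mind the look-alikes: they are no part of the job. Of the things that look like the dish_green, the largest one is meant.

How it is judged:
On the way, in this order (a step that is already met when the one before it is completed fails the run):
1. the door is swung past 0.5 rad with the gripper at its handle (TCP within 60 mm of the grip point) (value of joint door above 0.5 rad and distance between the grasp point and door_handle below 0.06 m), for 0.05 s.
2. the door is swung out about square to the cabinet (joint over 1.35 rad) (value of joint door above 1.35 rad), for 0.2 s.
3. the green-lidded dish is held still and level at the viewing mark for 3 s (centre within 30 mm sideways; red balls level with the dish's body, 15 mm to spare) (horizontal distance between dish_green and view_mark below 0.03 m and z of dish_green in the frame of view_mark between -0.05 and 0.015 m and angle between dish_green's own z axis and vertical below 0.2 rad and linear speed of dish_green below 0.06 m/s), for 3 s.
4. the yellow-lidded dish is held still and level at the viewing mark for 3 s (centre within 30 mm sideways; red balls level with the dish's body, 15 mm to spare) (horizontal distance between dish_yellow and view_mark below 0.03 m and z of dish_yellow in the frame of view_mark between -0.05 and 0.015 m and angle between dish_yellow's own z axis and vertical below 0.2 rad and linear speed of dish_yellow below 0.06 m/s), for 3 s.
5. the blue-lidded dish is held still and level at the viewing mark for 3 s (centre within 30 mm sideways; red balls level with the dish's body, 15 mm to spare) (horizontal distance between dish_blue and view_mark below 0.03 m and z of dish_blue in the frame of view_mark between -0.05 and 0.015 m and angle between dish_blue's own z axis and vertical below 0.2 rad and linear speed of dish_blue below 0.06 m/s), for 3 s.
6. all the dishes are on the tray while the door still stands open (over 0.3 rad) (value of joint door above 0.3 rad and x of dish_green in the frame of tray between -0.13 and 0.13 m and y of dish_green in the frame of tray between -0.07 and 0.07 m and z of each of dish_green, dish_yellow, dish_blue in the frame of tray below 0.015 m and angle between each of dish_green, dish_yellow, dish_blue's own z axis and vertical below 0.12 rad and linear speed of each of dish_green, dish_yellow, dish_blue below 0.03 m/s and x of dish_yellow in the frame of tray between -0.13 and 0.13 m and y of dish_yellow in the frame of tray between -0.07 and 0.07 m and x of dish_blue in the frame of tray between -0.13 and 0.13 m and y of dish_blue in the frame of tray between -0.07 and 0.07 m), for 0.2 s.
At the end, for the whole second after the job is handed in: Every dish that is there stands flat (within 0.12 rad) on the tray's floor (underside less than 15 mm above the tray's underside, centre within the tray), at rest; the door is shut to within 0.08 rad; hide, dome, bowl and spoon within 30 mm of where they were (value of joint door below 0.08 rad and velocity of joint door below 0.05 rad/s and x of dish_green in the frame of tray between -0.13 and 0.13 m and y of dish_green in the frame of tray between -0.07 and 0.07 m and z of each of dish_green, dish_yellow, dish_blue in the frame of tray below 0.015 m and angle between each of dish_green, dish_yellow, dish_blue's own z axis and vertical below 0.12 rad and linear speed of each of dish_green, dish_yellow, dish_blue below 0.03 m/s and x of dish_yellow in the frame of tray between -0.13 and 0.13 m and y of dish_yellow in the frame of tray between -0.07 and 0.07 m and x of dish_blue in the frame of tray between -0.13 and 0.13 m and y of dish_blue in the frame of tray between -0.07 and 0.07 m and distance of each of cave_hide, glass_dome, feeding_bowl, spoon from where it was at the start of the episode below 0.03 m); the robot touches nothing.
It fails at once if the hide, dome, bowl or spoon is shifted by more than 30 mm (distance of any of cave_hide, glass_dome, feeding_bowl, spoon from where it was at the start of the episode above 0.03 m).
It fails at once if a dish is dropped or flung (faster than 1.5 m/s) (linear speed of any of dish_green, dish_yellow, dish_blue above 1.5 m/s).
Of dish_green, dish_yellow, dish_blue only 2 to 3 are there at a start; the rules pass over those that are not, and their reading is None.
At some moment in a run one of dish_green, dish_yellow, dish_blue may be knocked a few centimetres aside while the robot is not near it.
It also fails if it takes over 210 s, if anything falls off the work surface, if the arm or the gripper's body presses on something with over 40 N, if the wrist force passes 120 N, or if a joint passes its speed limit or range.

## Robot

A 6-joint arm with a two-finger parallel gripper is mounted at the origin on the work surface. World frame = base frame: x ahead of the robot, y to its left, z up, the work surface at z = 0. Lengths are in m, angles in rad, forces in N, time in s.
With the tool pointing down it reaches from about 0.225 to 0.725 m from the base axis. Payload 3.1 kg.
Tool frame: the origin (TCP) lies between the finger pads, 19 mm behind the fingertips; this is the grasp point; z points along the fingers, y is the line along which they close (so a half turn about z gives the same grasp; the last joint's range is limited). The gripper opens to 85 mm and grips with 20 to 120 N. Pads are 22 mm wide; open, the fingers measure 114 mm over their backs; the gripper's body (76 mm by 85 mm) begins 54 mm behind the grasp point. The pads swing forward as they close: fully open they stand 13 mm farther back than shut.
Start: joints at [-1.421, 0.048, 0.099, 1.622, 0, 1.443], TCP at [0.144, -0.505, 0.25] pointing down, gripper open.
Joint ranges: [-2.91, 2.91], [-0.99, 1.94], [-1.21, 1.42], [-2.12, 2.29], [-1.49, 1.47], [-3.14, 3.14]. Speed limits (rad/s): [2.79, 2.79, 3.14, 3.14, 3.14, 3.14].

## Interface

Orientations are given as [roll, pitch, yaw] about the fixed x, y, z axes, in that order (R = Rz(yaw) Ry(pitch) Rx(roll)).
In Python, from bench import * gives the robot as it stands. The module is installed in compiled form; this text tells all that it offers.
- The arm moves only by the tool servo_tool, never from a script. Its argument "commands" is a list of rows, each a list of 3 entries, a list of its own where there are three numbers: the shift along the tool's x, y, z in units of 0.02 m (1.0 is 0.02 m), then the turn, a rotation vector about the tool's x, y, z in units of 180 degrees (1.0 is 180 degrees), then the finger opening in mm, from 0 to 85.4. In form: [[[dx, dy, dz], [ax, ay, az], grip], ...]. A call has 1 to 10 rows; each row shifts and turns the commanded pose from where the row before left it, along the tool's axes as they then stand; what a row does not reach is not made up. A row lasts 1/12 s, in which the tool goes at most 41.7 mm and 7.16 degrees, less where a joint would pass 70% of its speed; a pose out of reach is approached as far as the arm can. A call with a number of a shift or a turn outside -1 to 1 is refused whole. A call with a gripper value outside its range is refused whole. The fingers move at their own pace and stop on an object; "grip_force" is the grip in N (left out, the last holds). Time passes only in rows, so rows that do not move let the fingers close. It gives the time, the measured TCP pose, the force, the opening and the grip force at its end, in the units of the state.
- sense(): the state, without advancing time (a new reading comes with each control period).
- get_image(name): name is "side" or "top" or "wrist"; returns a dict with "image" (420x560x3 uint8, blue, green, red), "camera_matrix" (3x3 intrinsics, pixels), "cam_to_world" (4x4, takes a point from camera to world coordinates). Camera axes: x right, y up, looking along -z (the intrinsics and any distortion apply to the point x, -y, -z); pixel columns grow to the right and rows downward; lengths in m; the calibration is good to about 2 mm. A picture is of the moment at which its call begins. There is no depth.
- hand_in(): hands the job in; it is judged then, once.
Trained networks look in the newest picture that a camera, given by its name, has taken for a name from the list of things; names that differ only in an ending like _2 or _b are one class to them, and where a whole thing is asked for, a point or a joint stands for the part that bears it (a point fixed in the world has none). Each returns a list of dicts, best first, with "confidence" (0 to 1); they miss things now and then, are a little off and sometimes report something else, mostly with a low value. They report only what shows in the picture. A call takes as long as a camera call. They do not tell look-alikes from the thing itself.
- find_in(thing, camera): "pixel" ([row, column] in pixels, amid what is visible of it).
- spot_point(thing, camera): "pixel" ([row, column] in pixels: a listed point, or the origin of a listed thing).
The state is a dict: "t": time; "joint_positions": joint angles; "qd": joint speeds; "effort": joint torques, N m; "tcp_pos": TCP position; "tcp_rot": TCP orientation; "wrist_force": force on the tool from outside, world axes, zero at the start; "ft_torque": the same for the moment, N m; "gripper_width": finger opening in m; "grasp_force": force on a finger pad.
Only numpy, scipy, OpenCV 4.12 (cv2) and the standard library are available. Lean on these libraries where they do the work, as an engineer would, in place of code of your own. Each camera call takes 0.05 s, during which the arm holds its last target. There are 200 camera calls.

## Working session

There is one attempt and no reset: what is moved stays moved. The work goes in short steps, Python scripts to look and compute and a tool call to move; the robot and the scene stay as the last step left them, time stands still between calls to the robot, and variables do not carry over. Pictures are saved under pics/ and viewed, at most 14 in all, crops included, and the job is handed in when it is done.

Besides the shell and the picture viewer there is one more tool, called after "Emit:" as a command line: name --argument value ..., lists and objects as JSON in quotes. servo_tool: Moves the arm, as the interface text tells. Its arguments: {"type":"object","properties":{"commands":{"type":"array"},"grip_force":{"type":"number"}},"required":["commands"]}

```bash
mkdir -p pics
cat > h.py <<'E'
from bench import *
import numpy as np, cv2
from scipy.spatial.transform import Rotation as R
def ray(c,px):
    r,cc=px; K=np.array(c["camera_matrix"]); T=np.array(c["cam_to_world"])
    v=np.linalg.inv(K)@[cc,r,1]; d=T[:3,:3]@[v[0],-v[1],-v[2]]
    return T[:3,3],d
def onz(c,px,z):
    o,d=ray(c,px); return o+d*(z-o[2])/d[2]
def proj(c,p):
    K=np.array(c["camera_matrix"]); T=np.array(c["cam_to_world"])
    q=T[:3,:3].T@(np.array(p)-T[:3,3]); u=K@[q[0],-q[1],-q[2]]; return (u[:2]/u[2])[::-1]
def tri(rs):
    A=0;b=0
    for o,d in rs:
        d=d/np.linalg.norm(d);M=np.eye(3)-np.outer(d,d);A=A+M;b=b+M@o
    return np.linalg.solve(A,b)
E
python3 - <<'E'
from h import *
np.set_printoptions(precision=4,suppress=True)
s=sense();print(s)
C={}
for n in("top","side"):
    C[n]=get_image(n);cv2.imwrite(f"pics/{n}0.png",C[n]["image"]); print(n,C[n]["cam_to_world"],C[n]["camera_matrix"])
for th in ["cabinet","door_hinge","door_handle","view_mark","tray","dish_green","dish_yellow","dish_blue","cave_hide","glass_dome","feeding_bowl","spoon"]:
    for n in C:
        print(th,n,[(np.round(d["pixel"]).tolist(),round(d["confidence"],2)) for d in spot_point(th,n)[:4]])
E
```

```text
{'t': 0.0, 'joint_positions': array([-1.4208,  0.0487,  0.0976,  1.622 ,  0.    ,  1.443 ]), 'qd': array([ 0.0018,  0.0017,  0.0002,  0.0002, -0.0002,  0.0024]), 'effort': array([ -0.0005, -33.8776,  32.0017,   0.02  ,  -0.0003,  -0.    ]), 'tcp_pos': array([ 0.1439, -0.5043,  0.2488]), 'tcp_rot': array([-3.1393, -0.0003,  0.2778]), 'wrist_force': array([-0.0824,  0.7169,  0.9724]), 'ft_torque': array([-0.0061,  0.022 , -0.0114]), 'grasp_force': 0.0, 'gripper_width': 0.08524356001393313}
top [[-0.0248  0.9972 -0.0709  0.5546]
 [-0.9997 -0.0247  0.0032  0.0207]
 [ 0.0014  0.071   0.9975  1.0352]
 [ 0.      0.      0.      1.    ]] [[395.9391   0.     283.7982]
 [  0.     395.9391 210.8042]
 [  0.       0.       1.    ]]
side [[ 0.9905  0.1039 -0.0899  0.5011]
 [-0.1373  0.7375 -0.6613 -0.7961]
 [-0.0024  0.6673  0.7447  1.0695]
 [ 0.      0.      0.      1.    ]] [[497.8617   0.     279.2898]
 [  0.     497.8617 204.1892]
 [  0.       0.       1.    ]]
cabinet top [([233.0, 258.0], 0.83)]
cabinet side [([222.0, 256.0], 0.8)]
door_hinge top [([234.0, 196.0], 0.83)]
door_hinge side [([149.0, 256.0], 0.87)]
door_handle top [([269.0, 290.0], 0.61)]
door_handle side [([215.0, 228.0], 0.59)]
view_mark top [([271.0, 363.0], 0.97)]
view_mark side []
tray top [([248.0, 420.0], 0.94)]
tray side [([367.0, 259.0], 0.83)]
dish_green top [([159.0, 437.0], 0.74), ([175.0, 160.0], 0.69)]
dish_green side [([381.0, 372.0], 0.96)]
dish_yellow top []
dish_yellow side []
dish_blue top [([165.0, 360.0], 0.35)]
dish_blue side [([224.0, 259.0], 0.29)]
cave_hide top [([140.0, 234.0], 0.88)]
cave_hide side [([178.0, 346.0], 0.79)]
glass_dome top [([146.0, 291.0], 0.61)]
glass_dome side [([214.0, 343.0], 0.76)]
feeding_bowl top [([167.0, 363.0], 0.97)]
feeding_bowl side [([306.0, 346.0], 0.64)]
spoon top [([269.0, 288.0], 0.23)]
spoon side [([145.0, 249.0], 0.51), ([364.0, 258.0], 0.43)]
```

View pics/top0.png

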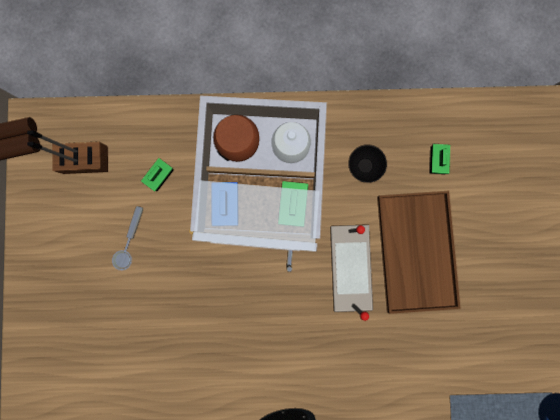

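View pics/side0.png

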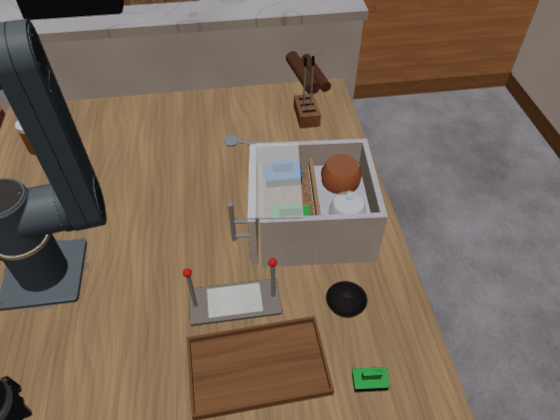

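Top view: the blue dish is at (203,225) and the green dish at (203,293), both under the guard. There is no yellow dish. Green candidates are the cabinet one at (203,293) and small ones at (175,157) and (159,440). I choose the cabinet one, which is the largest, and check it in a close crop.

Run:
```python
from h import *
im=cv2.imread("pics/top0.png")
c=im[90:280,185:335]; cv2.imwrite("pics/crop0.png",cv2.resize(c,None,fx=4,fy=3.1,interpolation=cv2.INTER_CUBIC)[:600])
c=im[180:325,320:470]; cv2.imwrite("pics/crop1.png",cv2.resize(c,None,fx=4,fy=4,interpolation=cv2.INTER_CUBIC))
T=get_image("top");S=get_image("side")
f=lambda t,n:spot_point(t,n)[0]["pixel"]
for th in ["cabinet","door_hinge","door_handle","tray"]:
    try: print(th,tri([ray(T,f(th,"top")),ray(S,f(th,"side"))]))
    except Exception as e: print(th,e)
print("vm",onz(T,f("view_mark","top"),.15),"tray",onz(T,f("tray","top"),0.006))
# red balls, both cams
hh={}
for n,c in(("top",T),("side",S)):
    i=c["image"].astype(int);m=((i[...,2]>150)&(i[...,1]<60)&(i[...,0]<60)).astype(np.uint8)
    k,l,st,ce=cv2.connectedComponentsWithStats(m); hh[n]=[(a[4],b[::-1]) for a,b in zip(st[1:],ce[1:]) if a[4]>15]; print(n,hh[n])
for a,p in hh["top"]: print("ball",onz(T,p,.15))
for a,p in hh["side"]: print("ballS",onz(S,p,.15))
# tray corners by colour is weak; find lid fins
for n,c in(("top",T),("side",S)):
    h=cv2.cvtColor(c["image"],cv2.COLOR_BGR2HSV)
    for nm,lo,hi in(("g",(50,60,60),(75,255,255)),("b",(100,60,60),(125,255,255))):
        k,l,st,ce=cv2.connectedComponentsWithStats(cv2.inRange(h,lo,hi))
        for a,b in zip(st[1:],ce[1:]):
            if a[4]>60: print(n,nm,a[:5],b[::-1], onz(c,b[::-1],.134)[:2])
```

```text
cabinet list index out of range
door_hinge [0.57218904 0.2119257  0.17226791]
door_handle [0.49200138 0.01359689 0.14373457]
tray [ 0.51398562 -0.32644342  0.01278904]
vm [ 0.47793992 -0.1587647   0.15      ] tray [ 0.51949564 -0.32901735  0.006     ]
top [(np.int32(41), array([229.31707317, 360.85365854])), (np.int32(43), array([316.1627907 , 364.81395349]))]
side [(np.int32(40), array([261.325, 272.025])), (np.int32(43), array([271.8372093 , 186.44186047]))]
ball [ 0.57180645 -0.15318946  0.15      ]
ball [ 0.38077718 -0.15452614  0.15      ]
ballS [ 0.57219046 -0.1482151   0.15      ]
ballS [ 0.38109257 -0.14997756  0.15      ]
top g [432 144  18  30 474] [158.57383966 440.49578059] [ 0.730383   -0.34618373]
top g [141 158  32  33 497] [174.22937626 156.39839034] [0.71004922 0.30818421]
top g [282 181  26  10 185] [185.46486486 294.32972973] [ 0.67628067 -0.00771825]
top b [212 182  26  43 998] [203.09318637 224.04208417] [0.63968968 0.15389861]
side g [303 206   7  10  69] [210.43478261 306.04347826] [0.6772112  0.00457594]
side g [352 367  38  23 748] [377.72192513 370.40641711] [ 0.72589342 -0.43336798]
```

View pics/crop0.png

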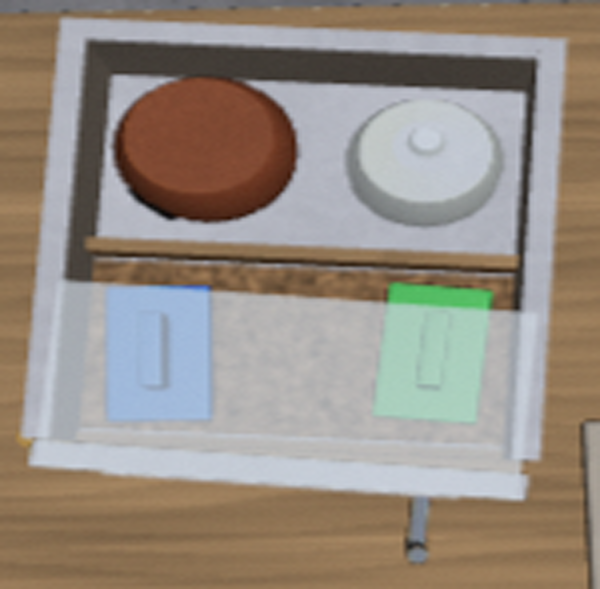

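View pics/crop1.png

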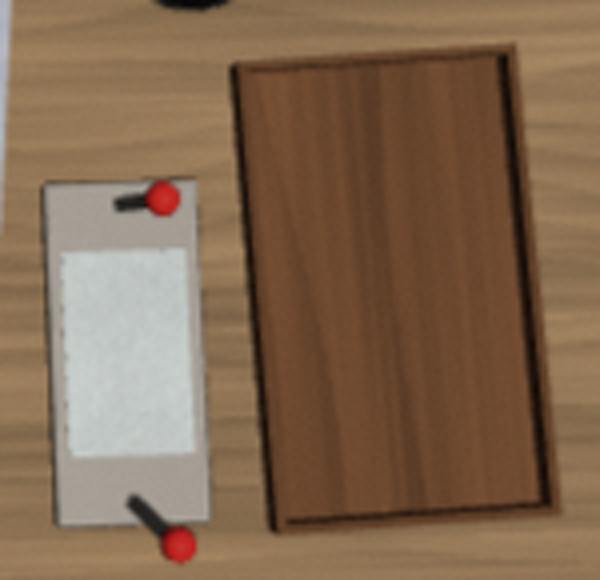

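The crop confirms it: the full-size green dish is at the cabinet's right and blue at its left, with a gap in the middle. Now the geometry.

Run:
```python
from h import *
from scipy.optimize import least_squares as ls
np.set_printoptions(precision=4,suppress=True)
T=get_image("top");S=get_image("side")
def fit(loc,pix,z):
    W=np.array([onz(T,p,zz)[:2] for p,zz in zip(pix,z)]);L=np.array(loc)
    f=lambda q:(np.c_[L[:,0]*np.cos(q[2])-L[:,1]*np.sin(q[2])+q[0],L[:,0]*np.sin(q[2])+L[:,1]*np.cos(q[2])+q[1]]-W).ravel()
    r=ls(f,[.5,0,fit.y0]);return r.x,r.fun*1000
fit.y0=0
c,res=fit([(.3,.14),(.3,-.14),(0,-.14),(0,.14)],[(95.8,200),(102.3,326.75),(237.7,320),(231.3,190.5)],[.18]*4);print("cab",c,res)
t,res=fit([(.15,.09),(.15,-.09),(-.15,-.09),(-.15,.09)],[(196,378),(191,449),(308,460),(312.5,388.75)],[.024]*4);print("tray",t,res)
cw=lambda p:np.array([c[0]+p[0]*np.cos(c[2])-p[1]*np.sin(c[2]),c[1]+p[0]*np.sin(c[2])+p[1]*np.cos(c[2])])
h=cw((0,.135));print("hinge",h,"handle",cw((-.062,-.08)),"handle img",onz(T,(267.4,289.25),.182))
print("side handle top",onz(S,(204,231),.182))
# dishes: fin tops z=.166, lid z .134
for nm,px in(("blue",[(h_/3.1+90,w/4+185) for w,h_ in((105,285),(210,285),(212,420),(104,420))]),("green",[(h_/3.1+90,w/4+185) for w,h_ in((391,283),(492,290),(475,423),(375,415))])):
    W=np.array([onz(T,p,.134)[:2] for p in px]);print(nm,W.mean(0),"x-axis yaw",np.arctan2(*(W[0]+W[1]-W[2]-W[3])[::-1]))
print("cab slots",cw((.072,.08)),cw((.072,-.08)))
```

```text
cab [ 0.5653  0.0806 -0.0777] [ 0.5261  0.0185  0.2871  0.5212 -0.9268 -0.4391  0.1136 -0.1006]
tray [ 0.5149 -0.3234  0.0436] [ 2.185  -1.6685  1.6284  1.5963 -1.3035  0.0743 -2.51   -0.0021]
hinge [0.5758 0.2152] handle [0.4973 0.0056] handle img [0.4937 0.0094 0.182 ]
side handle top [0.4937 0.0087 0.182 ]
blue [0.6384 0.153 ] x-axis yaw -0.011318265750219453
green [ 0.6344 -0.0043] x-axis yaw -0.12236990146919302
cab slots [0.6433 0.1548] [ 0.6309 -0.0048]
```

Emit:
servo_tool --commands '[[[0,0,0],[0,0,-0.039],40],[[0,0,0],[0,0,-0.039],40],[[0,0,0],[0,0,-0.039],40],[[0,0,0],[0,0,-0.039],40],[[0,0,0],[0,0,-0.039],40],[[0,0,0],[0,0,-0.039],40],[[0,0,0],[0,0,-0.039],40],[[0,0,0],[0,0,-0.039],40],[[0,0,0],[0,0,-0.039],40],[[0,0,0],[0,0,-0.039],40]]' --grip_force 30

```text
t: 2.83
tcp_pos: [0.144, -0.5049, 0.25]
tcp_rot: [3.142, 0.0, 1.509]
wrist_force: [-1.0, -0.2, -0.1]
gripper_width: 0.04
grasp_force: 0.0
```

Emit:
servo_tool --commands '[[[0,0,0],[0,0,-0.0216],40],[[0.85,0.58,0],[0,0,0],40],[[0.85,0.58,0],[0,0,0],40],[[0.85,0.58,0],[0,0,0],40],[[0.85,0.58,0],[0,0,0],40],[[0.85,0.58,0],[0,0,0],40],[[0.85,0.58,0],[0,0,0],40],[[0.85,0.58,0],[0,0,0],40],[[0.85,0.58,0],[0,0,0],40],[[0.85,0.58,0],[0,0,0],40]]'

```text
t: 3.67
tcp_pos: [0.2488, -0.351, 0.2501]
tcp_rot: [3.141, 0.0, 1.571]
wrist_force: [0.4, 0.5, 0.4]
gripper_width: 0.0397
grasp_force: 0.0
```

Emit:
servo_tool --commands '[[[0.85,0.58,0],[0,0,0],40],[[0.85,0.58,0],[0,0,0],40],[[0.85,0.58,0],[0,0,0],40],[[0.85,0.58,0],[0,0,0],40],[[0.85,0.58,0],[0,0,0],40],[[0.85,0.58,0],[0,0,0],40],[[0.85,0.58,0],[0,0,0],40],[[0.85,0.58,0],[0,0,0],40],[[0.85,0.58,0],[0,0,0],40],[[0.85,0.58,0],[0,0,0],40]]'

```text
t: 4.5
tcp_pos: [0.3648, -0.181, 0.2502]
tcp_rot: [3.141, 0.0, 1.571]
wrist_force: [0.4, 0.1, -0.2]
gripper_width: 0.0398
grasp_force: 0.0
```

Emit:
servo_tool --commands '[[[0.85,0.58,0],[0,0,0],40],[[0.85,0.58,0],[0,0,0],40],[[0.85,0.58,0],[0,0,0],40],[[0.85,0.58,0],[0,0,0],40],[[0.85,0.58,0],[0,0,0],40],[[0.85,0.58,0],[0,0,0],40],[[0.85,0.58,0],[0,0,0],40],[[0.85,0.58,0],[0,0,0],40],[[0,0,0],[0,0,0],40],[[0,0,0],[0,0,0],40]]'

```text
t: 5.33
tcp_pos: [0.4572, -0.0453, 0.2499]
tcp_rot: [-3.141, 0.0, 1.573]
wrist_force: [0.0, -0.0, 1.2]
gripper_width: 0.0397
grasp_force: 0.0
```

Emit:
servo_tool --commands '[[[0.9,0.62,0],[0,0,0],40],[[0.9,0.62,0],[0,0,0],40],[[0.87,0.62,0],[0,0,0],40],[[0,0,0],[0,0,0],40],[[0,0,0],[0,0,0],40]]'

```text
t: 5.75
tcp_pos: [0.4941, 0.0072, 0.2499]
tcp_rot: [-3.141, 0.001, 1.571]
wrist_force: [0.2, -0.5, 0.3]
gripper_width: 0.0399
grasp_force: 0.0
```

Run:
```python
from h import *
c=get_image("wrist");cv2.imwrite("pics/w1.png",c["image"]);print(sense()["tcp_pos"],c["cam_to_world"])
for d in spot_point("door_handle","wrist")[:3]: print(d, onz(c,d["pixel"],.155))
for z in (.182,.155): print(proj(c,(.4945,.0085,z)))
```

```text
[0.49382219 0.00677679 0.24996601] [[ 9.99998921e-01 -1.21803153e-03  8.21127477e-04  4.94330517e-01]
 [ 9.00712122e-04  9.49993837e-01  3.12267350e-01  8.71807110e-02]
 [-1.16041752e-03 -3.12266274e-01  9.49993909e-01  3.73543551e-01]
 [ 0.00000000e+00  0.00000000e+00  0.00000000e+00  1.00000000e+00]]
{'pixel': [215.5, 273.7], 'confidence': 0.7} [0.48908099 0.01105326 0.155     ]
[233.92774245 281.59466521]
[219.0077402  281.58230671]
```

View pics/w1.png

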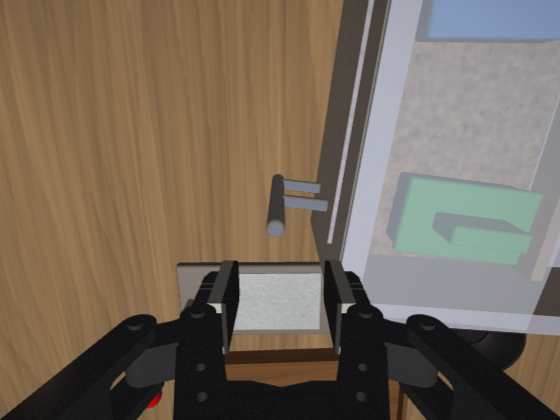

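The wrist view shows the bar's top at (228,276), i.e. about (0.4915, 0.0115). I'll shift a little, go down and close.

Emit:
servo_tool --commands '[[[0.22,-0.14,0],[0,0,0],40],[[0,0,0.8],[0,0,0],40],[[0,0,0.8],[0,0,0],40],[[0,0,0.8],[0,0,0],40],[[0,0,0.8],[0,0,0],40],[[0,0,0.8],[0,0,0],40],[[0,0,0.7],[0,0,0],40],[[0,0,0],[0,0,0],40]]'

```text
t: 6.52
tcp_pos: [0.4943, 0.0107, 0.1597]
tcp_rot: [3.131, 0.002, 1.569]
wrist_force: [0.9, -0.5, 3.8]
gripper_width: 0.0401
grasp_force: 1.2
```

Emit:
servo_tool --commands '[[[0,0,0],[0,0,0],5],[[0,0,0],[0,0,0],5],[[0,0,0],[0,0,0],5],[[0,0,0],[0,0,0],5],[[0,0,0],[0,0,0],5],[[0,0,0],[0,0,0],5]]' --grip_force 30

```text
t: 7.02
tcp_pos: [0.4914, 0.0116, 0.1564]
tcp_rot: [-3.142, 0.001, 1.571]
wrist_force: [-0.9, -0.5, 4.1]
gripper_width: 0.0105
grasp_force: 29.3
```

Run:
```python
import numpy as np
r=np.array([-.0816,-.2064]);th=np.arange(0,1.81,.1)
P=np.array([[np.cos(t)*r[0]+np.sin(t)*r[1],-np.sin(t)*r[0]+np.cos(t)*r[1]] for t in th])
D=np.diff(P,axis=0)/.02
for t,d in zip(th[1:],D): print(round(t,1),"tx %.2f ty %.2f"%(d[1],d[0]))
```

```text
0.1 tx 0.46 ty -1.01
0.2 tx 0.56 ty -0.96
0.3 tx 0.65 ty -0.90
0.4 tx 0.74 ty -0.83
0.5 tx 0.82 ty -0.75
0.6 tx 0.89 ty -0.67
0.7 tx 0.95 ty -0.57
0.8 tx 1.00 ty -0.48
0.9 tx 1.04 ty -0.37
1.0 tx 1.08 ty -0.27
1.1 tx 1.10 ty -0.16
1.2 tx 1.11 ty -0.05
1.3 tx 1.11 ty 0.06
1.4 tx 1.10 ty 0.17
1.5 tx 1.07 ty 0.28
1.6 tx 1.04 ty 0.39
1.7 tx 1.00 ty 0.49
1.8 tx 0.94 ty 0.59
```

Emit:
servo_tool --commands '[[[0.23,-0.5,0],[0,0,0],5],[[0.23,-0.5,0],[0,0,0],5],[[0.28,-0.48,0],[0,0,0],5],[[0.28,-0.48,0],[0,0,0],5],[[0.32,-0.45,0],[0,0,0],5],[[0.33,-0.45,0],[0,0,0],5],[[0.37,-0.42,0],[0,0,0],5],[[0.37,-0.41,0],[0,0,0],5],[[0,0,0],[0,0,0],5]]'

```text
t: 7.77
tcp_pos: [0.4161, 0.0619, 0.1562]
tcp_rot: [-3.141, -0.002, 1.573]
wrist_force: [0.1, 0.0, 5.8]
gripper_width: 0.0112
grasp_force: 30.0
```

Forces are low, so I'll continue along the arc.

Emit:
servo_tool --commands '[[[0.41,-0.38,0],[0,0,0],5],[[0.41,-0.37,0],[0,0,0],5],[[0.44,-0.34,0],[0,0,0],5],[[0.45,-0.33,0],[0,0,0],5],[[0.47,-0.29,0],[0,0,0],5],[[0.48,-0.28,0],[0,0,0],5],[[0.5,-0.24,0],[0,0,0],5],[[0.5,-0.24,0],[0,0,0],5],[[0.52,-0.19,0],[0,0,0],5],[[0.52,-0.18,0],[0,0,0],5]]'

```text
t: 8.6
tcp_pos: [0.3612, 0.1551, 0.1562]
tcp_rot: [3.139, -0.0, 1.571]
wrist_force: [5.3, -0.1, 2.8]
gripper_width: 0.0111
grasp_force: 29.9
```

Emit:
servo_tool --commands '[[[0.54,-0.14,0],[0,0,0],5],[[0.54,-0.13,0],[0,0,0],5],[[0.55,-0.08,0],[0,0,0],5],[[0.55,-0.08,0],[0,0,0],5],[[0.55,-0.03,0],[0,0,0],5],[[0.56,-0.02,0],[0,0,0],5],[[0.55,0.03,0],[0,0,0],5],[[0.56,0.03,0],[0,0,0],5],[[0.55,0.08,0],[0,0,0],5],[[0.55,0.09,0],[0,0,0],5]]'

```text
t: 9.43
tcp_pos: [0.3583, 0.2639, 0.1562]
tcp_rot: [3.135, 0.003, 1.57]
wrist_force: [10.8, -4.1, 2.1]
gripper_width: 0.011
grasp_force: 30.2
```

Emit:
servo_tool --commands '[[[0.53,0.14,0],[0,0,0],5],[[0.54,0.14,0],[0,0,0],5],[[0.52,0.19,0],[0,0,0],5],[[0.52,0.2,0],[0,0,0],5],[[0.5,0.24,0],[0,0,0],5],[[0.5,0.25,0],[0,0,0],5],[[0,0,0],[0,0,0],5],[[0,0,0],[0,0,0],5],[[0,0,0],[0,0,0],5]]'

```text
t: 10.18
tcp_pos: [0.3828, 0.3243, 0.1562]
tcp_rot: [3.133, 0.007, 1.569]
wrist_force: [11.6, -6.7, 2.4]
gripper_width: 0.0113
grasp_force: 30.5
```

Emit:
servo_tool --commands '[[[0,0,0],[0,0,0],40],[[0,0,0],[0,0,0],40],[[0,0,0],[0,0,0],40],[[0,0,0],[0,0,0],40],[[0,0,-0.5],[0,0,0],40],[[0,0,-1],[0,0,0],40],[[0,0,-1],[0,0,0],40],[[0,0,-1],[0,0,0],40],[[0,0,-1],[0,0,0],40],[[0,0,-1],[0,0,0],40]]'

```text
t: 11.02
tcp_pos: [0.3785, 0.3265, 0.2676]
tcp_rot: [-3.141, -0.0, 1.571]
wrist_force: [0.2, 0.7, 0.1]
gripper_width: 0.04
grasp_force: 0.0
```

Emit:
servo_tool --commands '[[[-0.8,0.5,-0.9],[0,0,0],50],[[-0.9,0.6,-0.6],[0,0,0],50],[[-0.9,0.6,0],[0,0,0],50],[[-0.9,0.6,0],[0,0,0],50],[[-0.9,0.6,0],[0,0,0],50],[[-0.9,0.6,0],[0,0,0],50],[[-0.9,0.6,0],[0,0,0],50],[[-0.9,0.6,0],[0,0,0],50],[[-0.9,0.6,0],[0,0,0],50],[[-0.9,0.6,0],[0,0,0],50]]'

```text
t: 11.85
tcp_pos: [0.4973, 0.1477, 0.2967]
tcp_rot: [3.141, -0.0, 1.571]
wrist_force: [0.8, 1.2, -0.0]
gripper_width: 0.0503
grasp_force: 0.0
```

Emit:
servo_tool --commands '[[[-0.9,0.3,0],[0,0,0],50],[[-0.9,0.2,0],[0,0,0],50],[[-0.9,0,0],[0,0,0],50],[[-0.9,0,0],[0,0,0],50],[[-0.9,0,0],[0,0,0],50],[[-0.9,0,0],[0,0,0],50],[[-0.9,0,0],[0,0,0],50],[[0,0,0],[0,0,0],50],[[0,0,0],[0,0,-0.03],50],[[0,0,0],[0,0,-0.039],50]]'

```text
t: 12.68
tcp_pos: [0.5069, 0.0227, 0.2965]
tcp_rot: [3.141, -0.001, 1.792]
wrist_force: [-0.0, -0.7, 0.7]
gripper_width: 0.05
grasp_force: 0.0
```

Emit:
servo_tool --commands '[[[0,0,0],[0,0,-0.039],50],[[0,0,0],[0,0,-0.039],50],[[0,0,0],[0,0,-0.039],50],[[0,0,0],[0,0,-0.039],50],[[0,0,0],[0,0,-0.039],50],[[0,0,0],[0,0,-0.039],50],[[0,0,0],[0,0,-0.039],50],[[0,0,0],[0,0,-0.039],50],[[0,0,0],[0,0,-0.039],50],[[0,0,0],[0,0,-0.039],50]]'

```text
t: 13.52
tcp_pos: [0.5069, 0.0234, 0.2965]
tcp_rot: [3.141, -0.0, 3.02]
wrist_force: [0.5, 0.5, 0.9]
gripper_width: 0.0496
grasp_force: 0.0
```

Run:
```python
from h import *
for n in("top","wrist"):
    c=get_image(n);cv2.imwrite(f"pics/{n}2.png",c["image"])
    for th in("dish_green","dish_blue","dish_yellow"):
        for d in spot_point(th,n)[:3]: print(n,th,d, onz(c,d["pixel"],.1))
a=cv2.imread("pics/top2.png")[70:370,90:490];b=cv2.imread("pics/wrist2.png")
cv2.imwrite("pics/c2.png",np.hstack([cv2.resize(a,(400,300)),cv2.resize(b,(400,300))]))
print(sense()["tcp_pos"],sense()["tcp_rot"])
```

```text
top dish_green {'pixel': [205.7, 290.4], 'confidence': 0.87} [0.6328166  0.00180995 0.1       ]
top dish_green {'pixel': [160.2, 438.4], 'confidence': 0.77} [ 0.73320821 -0.3548059   0.1       ]
top dish_blue {'pixel': [204.7, 226.9], 'confidence': 0.84} [0.63891118 0.15220637 0.1       ]
top dish_yellow {'pixel': [165.9, 364.8], 'confidence': 0.19} [ 0.72376473 -0.17828317  0.1       ]
wrist dish_green {'pixel': [306.0, 270.7], 'confidence': 0.86} [ 0.6414713  -0.00622928  0.1       ]
wrist dish_green {'pixel': [289.5, 521.8], 'confidence': 0.84} [0.65654584 0.26677523 0.1       ]
wrist dish_green {'pixel': [359.5, 34.4], 'confidence': 0.67} [ 0.67728087 -0.29059405  0.1       ]
wrist dish_blue {'pixel': [288.0, 421.2], 'confidence': 0.78} [0.64038798 0.15853633 0.1       ]
[0.50708081 0.02254818 0.29608086] [ 3.14143696e+00 -3.58590683e-05  3.01178744e+00]
```

View pics/c2.png

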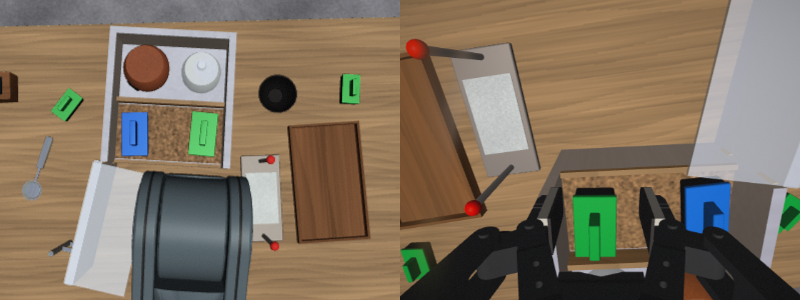

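Door is wide open; green at wrist-crop (595,225), blue (705,205). Next I refine the dish centres and yaws from the top image.

```bash
cat >> h.py <<'E'
def dishes(c,z=.134):
    h=cv2.cvtColor(c["image"],cv2.COLOR_BGR2HSV);out=[]
    for nm,lo,hi in(("green",(50,110,50),(75,255,255)),("blue",(100,110,50),(125,255,255)),("yellow",(22,130,100),(35,255,255))):
        k,l,st,ce=cv2.connectedComponentsWithStats(cv2.morphologyEx(cv2.inRange(h,lo,hi),cv2.MORPH_CLOSE,np.ones((5,5))))
        for i in range(1,k):
            if st[i,4]<300: continue
            ct=max(cv2.findContours((l==i).astype(np.uint8),0,2)[0],key=cv2.contourArea)[:,0,:]
            W=np.array([onz(c,(p[1],p[0]),z)[:2] for p in ct],np.float32)
            (x,y),(w,hh),a=cv2.minAreaRect(W*1000)
            if w<hh: w,hh,a=hh,w,a+90
            a=(a+90)%180-90
            out.append((nm,round(x/1000,4),round(y/1000,4),round(w),round(hh),round(np.radians(a),3)))
    return out
E
python3 - <<'E'
from h import *
for d in dishes(get_image("top")): print("top",d)
for d in dishes(get_image("wrist")): print("wrist",d)
E
```

```text
top ('green', 0.7306, -0.3463, 68, 39, np.float64(-0.051))
top ('green', 0.7101, 0.308, 67, 42, np.float64(-0.663))
top ('green', 0.6349, -0.0032, 100, 59, np.float64(-0.123))
top ('blue', 0.6389, 0.153, 99, 57, np.float64(-0.016))
wrist ('green', 0.6457, 0.2683, 62, 26, np.float64(-0.08))
wrist ('green', 0.6359, -0.0024, 107, 59, np.float64(-0.128))
wrist ('green', 0.6638, -0.2753, 62, 40, np.float64(-0.12))
wrist ('blue', 0.6251, 0.153, 80, 61, np.float64(-0.009))
```

Emit:
servo_tool --commands '[[[-0.81,-0.06,0],[0,0,0],40],[[-0.81,-0.06,0],[0,0,0],40],[[-0.81,-0.06,0],[0,0,0],40],[[-0.81,-0.06,0],[0,0,0],40],[[-0.81,-0.07,0],[0,0,0],40],[[-0.82,-0.07,0],[0,0,0],40],[[-0.82,-0.07,0],[0,0,0],40],[[-0.82,-0.07,0],[0,0,0],40],[[0,0,0],[0,0,0],40],[[0,0,0],[0,0,0],40]]'

```text
t: 14.85
tcp_pos: [0.635, -0.0049, 0.2949]
tcp_rot: [3.142, -0.002, 3.012]
wrist_force: [-0.5, 0.3, 0.5]
gripper_width: 0.0398
grasp_force: 0.0
```

Emit:
servo_tool --commands '[[[0,0,0.8],[0,0,0],40],[[0,0,0.8],[0,0,0],40],[[0,0,0.8],[0,0,0],40],[[0,0,0.8],[0,0,0],40],[[0,0,0.8],[0,0,0],40],[[0,0,0.8],[0,0,0],40],[[0,0,0.8],[0,0,0],40],[[0,0,0.8],[0,0,0],40],[[0,0,0.5],[0,0,0],40],[[0,0,0],[0,0,0],40]]'

```text
t: 15.68
tcp_pos: [0.6325, -0.0042, 0.1553]
tcp_rot: [-3.142, -0.005, 3.013]
wrist_force: [-0.8, -0.2, -1.1]
gripper_width: 0.04
grasp_force: 0.0
```

Emit:
servo_tool --commands '[[[0,0,0],[0,0,0],8],[[0,0,0],[0,0,0],8],[[0,0,0],[0,0,0],8],[[0,0,0],[0,0,0],8],[[0,0,0],[0,0,0],8],[[0,0,0],[0,0,0],8],[[0,0,-0.2],[0,0,0],8],[[0,0,-0.4],[0,0,0],8],[[0,0,-0.6],[0,0,0],8],[[0,0,-0.6],[0,0,0],8]]' --grip_force 50

```text
t: 16.52
tcp_pos: [0.6345, -0.0047, 0.1942]
tcp_rot: [-3.141, -0.002, 3.013]
wrist_force: [0.4, -0.6, -2.2]
gripper_width: 0.0133
grasp_force: 50.2
```

Emit:
servo_tool --commands '[[[0,0,-0.8],[0,0,0],8],[[0,0,-0.8],[0,0,0],8],[[0,0,-0.8],[0,0,0],8],[[0,0,-0.8],[0,0,0],8],[[0,0,-0.8],[0,0,0],8],[[0,0,-0.8],[0,0,0],8],[[0,0,-0.4],[0,0,0],8],[[0,0,0],[0,0,0],8],[[0,0,0],[0,0,0],8]]'

```text
t: 17.27
tcp_pos: [0.6354, -0.0047, 0.2989]
tcp_rot: [3.142, 0.002, 3.013]
wrist_force: [-1.2, 0.6, -2.7]
gripper_width: 0.0133
grasp_force: 50.3
```

Emit:
servo_tool --commands '[[[0.5,-0.6,0],[0,0,0],8],[[0.7,-0.8,0],[0,0,0],8],[[0.7,-0.85,0],[0,0,0],8],[[0.7,-0.85,0],[0,0,0],8],[[0.7,-0.85,0],[0,0,0],8],[[0.7,-0.85,0],[0,0,0],8],[[0.7,-0.85,0],[0,0,0],8],[[0.7,-0.85,0],[0,0,0],8],[[0.7,-0.85,0],[0,0,0],8],[[0.5,-0.6,0],[0,0,0],8]]'

```text
t: 18.1
tcp_pos: [0.4816, -0.1462, 0.2965]
tcp_rot: [3.141, -0.003, 3.012]
wrist_force: [-0.4, -0.4, -1.4]
gripper_width: 0.013
grasp_force: 50.2
```

Emit:
servo_tool --commands '[[[0.34,-0.34,0],[0,0,0],8],[[0,0,0],[0,0,0.0254],8],[[0,0,0],[0,0,0.035],8],[[0,0,0],[0,0,0.035],8],[[0,0,0],[0,0,0.035],8],[[0,0,0],[0,0,0.035],8],[[0,0,0],[0,0,0.035],8],[[0,0,0],[0,0,0.035],8],[[0,0,0],[0,0,0.035],8],[[0,0,0],[0,0,0.035],8]]'

```text
t: 18.93
tcp_pos: [0.4758, -0.1508, 0.2969]
tcp_rot: [-3.141, -0.002, 2.048]
wrist_force: [-0.1, 0.1, -1.3]
gripper_width: 0.0129
grasp_force: 50.2
```

Emit:
servo_tool --commands '[[[0,0,0],[0,0,0.035],8],[[0,0,0],[0,0,0.035],8],[[0,0,0],[0,0,0.035],8],[[0,0,0],[0,0,0.035],8],[[0,0,0.75],[0,0,0],8],[[0,0,0.8],[0,0,0],8],[[0,0,0.8],[0,0,0],8],[[0,0,0.8],[0,0,0],8],[[0,0,0.8],[0,0,0],8],[[0,0,0.8],[0,0,0],8]]'

```text
t: 19.77
tcp_pos: [0.4756, -0.1507, 0.2011]
tcp_rot: [-3.14, -0.001, 1.614]
wrist_force: [-0.6, 0.1, -2.5]
gripper_width: 0.013
grasp_force: 50.3
```

Emit:
servo_tool --commands '[[[0,0,0.5],[0,0,0],8],[[0,0,0.3],[0,0,0],8],[[0,0,0],[0,0,0],8],[[0,0,0],[0,0,0],8]]'

```text
t: 20.1
tcp_pos: [0.4759, -0.1511, 0.187]
tcp_rot: [-3.141, -0.0, 1.614]
wrist_force: [0.0, -0.0, -1.1]
gripper_width: 0.0132
grasp_force: 50.2
```

Run:
```python
from h import *
c=get_image("side");cv2.imwrite("pics/s3.png",c["image"][200:420,120:420]);t=get_image("top")
print(dishes(t,.167),sense()["tcp_pos"],sense()["tcp_rot"])
a=c["image"][200:400,130:430];b=t["image"][150:350,260:560]
cv2.imwrite("pics/c3.png",np.vstack([cv2.resize(a,(450,300)),cv2.resize(b,(450,300))]))
```

```text
[('green', 0.724, -0.3327, 66, 38, np.float64(-0.054)), ('green', 0.7043, 0.2975, 65, 40, np.float64(-0.66)), ('green', 0.4761, -0.127, 58, 53, np.float64(-0.025)), ('blue', 0.6358, 0.1481, 95, 55, np.float64(-0.016))] [ 0.47660073 -0.15151064  0.18815733] [3.13981544e+00 8.74502240e-04 1.61365521e+00]
```

View pics/c3.png

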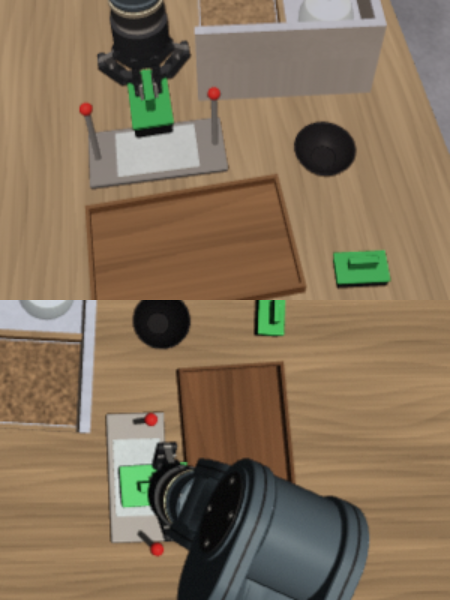

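The dish is level over the lit pad, midway between the balls (side crop (150,105)). I'll hold it there for about 4.2 s.

Emit:
servo_tool --commands '[[[0,0,0],[0,0,0],8],[[0,0,0],[0,0,0],8],[[0,0,0],[0,0,0],8],[[0,0,0],[0,0,0],8],[[0,0,0],[0,0,0],8],[[0,0,0],[0,0,0],8],[[0,0,0],[0,0,0],8],[[0,0,0],[0,0,0],8],[[0,0,0],[0,0,0],8],[[0,0,0],[0,0,0],8]]'

```text
t: 21.03
tcp_pos: [0.476, -0.1513, 0.187]
tcp_rot: [-3.142, -0.0, 1.614]
wrist_force: [0.4, -0.5, -1.9]
gripper_width: 0.0132
grasp_force: 50.2
```

Emit:
servo_tool --commands '[[[0,0,0],[0,0,0],8],[[0,0,0],[0,0,0],8],[[0,0,0],[0,0,0],8],[[0,0,0],[0,0,0],8],[[0,0,0],[0,0,0],8],[[0,0,0],[0,0,0],8],[[0,0,0],[0,0,0],8],[[0,0,0],[0,0,0],8],[[0,0,0],[0,0,0],8],[[0,0,0],[0,0,0],8]]'

```text
t: 21.87
tcp_pos: [0.476, -0.1513, 0.187]
tcp_rot: [3.142, 0.0, 1.614]
wrist_force: [-0.1, -1.0, -2.5]
gripper_width: 0.0133
grasp_force: 50.2
```

Emit:
servo_tool --commands '[[[0,0,0],[0,0,0],8],[[0,0,0],[0,0,0],8],[[0,0,0],[0,0,0],8],[[0,0,0],[0,0,0],8],[[0,0,0],[0,0,0],8],[[0,0,0],[0,0,0],8],[[0,0,0],[0,0,0],8],[[0,0,0],[0,0,0],8],[[0,0,0],[0,0,0],8],[[0,0,0],[0,0,0],8]]'

```text
t: 22.7
tcp_pos: [0.476, -0.1513, 0.187]
tcp_rot: [3.142, -0.0, 1.614]
wrist_force: [-0.4, 0.5, -1.7]
gripper_width: 0.0129
grasp_force: 50.2
```

Emit:
servo_tool --commands '[[[0,0,0],[0,0,0],8],[[0,0,0],[0,0,0],8],[[0,0,0],[0,0,0],8],[[0,0,0],[0,0,0],8],[[0,0,0],[0,0,0],8],[[0,0,0],[0,0,0],8],[[0,0,0],[0,0,0],8],[[0,0,0],[0,0,0],8],[[0,0,0],[0,0,0],8],[[0,0,0],[0,0,0],8]]'

```text
t: 23.53
tcp_pos: [0.476, -0.1513, 0.187]
tcp_rot: [3.142, 0.0, 1.614]
wrist_force: [-0.6, -0.2, -1.4]
gripper_width: 0.0129
grasp_force: 50.2
```

Emit:
servo_tool --commands '[[[0,0,0],[0,0,0],8],[[0,0,0],[0,0,0],8],[[0,0,0],[0,0,0],8],[[0,0,0],[0,0,0],8],[[0,0,0],[0,0,0],8],[[0,0,0],[0,0,0],8],[[0,0,0],[0,0,0],8],[[0,0,0],[0,0,0],8],[[0,0,0],[0,0,0],8],[[0,0,0],[0,0,0],8]]'

```text
t: 24.37
tcp_pos: [0.476, -0.1513, 0.187]
tcp_rot: [-3.142, 0.0, 1.614]
wrist_force: [-0.1, -0.5, -1.7]
gripper_width: 0.013
grasp_force: 50.2
```

Emit:
servo_tool --commands '[[[-0.5,-0.1,0],[0,0,0],8],[[-0.8,-0.13,0],[0,0,0],8],[[-0.9,-0.15,0],[0,0,0],8],[[-0.9,-0.15,0],[0,0,0],8],[[-0.9,-0.15,0],[0,0,0],8],[[-0.9,-0.15,0],[0,0,0],8],[[-0.9,-0.15,0],[0,0,0],8],[[-0.9,-0.15,0],[0,0,0],8],[[-0.9,-0.15,0],[0,0,0],8],[[-0.9,-0.15,0],[0,0,0],8]]'

```text
t: 25.2
tcp_pos: [0.4541, -0.324, 0.1869]
tcp_rot: [-3.141, 0.0, 1.613]
wrist_force: [-0.3, -0.2, -1.6]
gripper_width: 0.0127
grasp_force: 50.2
```

Emit:
servo_tool --commands '[[[-0.18,0,0],[0,0,0],8],[[0,0,0.6],[0,0,0],8],[[0,0,0.7],[0,0,0],8],[[0,0,0.7],[0,0,0],8],[[0,0,0.7],[0,0,0],8],[[0,0,0.7],[0,0,0],8],[[0,0,0.7],[0,0,0],8],[[0,0,0.7],[0,0,0],8],[[0,0,0.6],[0,0,0],8],[[0,0,0.3],[0,0,0],8]]'

```text
t: 26.03
tcp_pos: [0.4536, -0.3241, 0.0701]
tcp_rot: [-3.139, -0.003, 1.614]
wrist_force: [-0.8, -0.1, -1.8]
gripper_width: 0.0132
grasp_force: 50.2
```

Emit:
servo_tool --commands '[[[0,0,0.2],[0,0,0],8],[[0,0,0.1],[0,0,0],8],[[0,0,0],[0,0,0],8],[[0,0,0],[0,0,0],8]]'

```text
t: 26.37
tcp_pos: [0.4553, -0.3263, 0.0678]
tcp_rot: [3.141, 0.001, 1.614]
wrist_force: [1.1, -0.0, -1.4]
gripper_width: 0.0129
grasp_force: 50.2
```

Emit:
servo_tool --commands '[[[0,0,0.08],[0,0,0],8],[[0,0,0.08],[0,0,0],8],[[0,0,0.07],[0,0,0],8],[[0,0,0],[0,0,0],8],[[0,0,0],[0,0,0],8]]'

```text
t: 26.78
tcp_pos: [0.4558, -0.3267, 0.0657]
tcp_rot: [3.139, 0.002, 1.614]
wrist_force: [-1.2, 1.8, 7.5]
gripper_width: 0.0133
grasp_force: 51.7
```

Emit:
servo_tool --commands '[[[0,0,0.05],[0,0,0],8],[[0,0,0],[0,0,0],16],[[0,0,0],[0,0,0],24],[[0,0,0],[0,0,0],34],[[0,0,0],[0,0,0],40],[[0,0,-0.3],[0,0,0],40],[[0,0,-0.8],[0,0,0],40],[[0,0,-1],[0,0,0],40],[[0,0,-1],[0,0,0],40],[[0,0,-1],[0,0,0],40]]'

```text
t: 27.62
tcp_pos: [0.4546, -0.3258, 0.1442]
tcp_rot: [-3.141, -0.0, 1.614]
wrist_force: [-0.2, 0.4, -0.4]
gripper_width: 0.0402
grasp_force: 0.0
```

Emit:
servo_tool --commands '[[[0,0,-1],[0,0,0],40],[[0,0,-1],[0,0,0],40],[[0,0,-1],[0,0,0],40],[[0,0,-1],[0,0,0],40],[[0,0,-1],[0,0,0],40],[[0,0,-1],[0,0,0],40],[[0,0,-1],[0,0,0],40],[[1,0,0],[0,0,0],40],[[1,0,0],[0,0,0],40],[[1,0,0],[0,0,0],40]]'

```text
t: 28.45
tcp_pos: [0.4524, -0.2658, 0.2842]
tcp_rot: [3.141, 0.001, 1.613]
wrist_force: [0.5, -0.1, -0.1]
gripper_width: 0.0401
grasp_force: 0.0
```

Emit:
servo_tool --commands '[[[1,0.2,0],[0,0,0],40],[[1,0.2,0],[0,0,0],40],[[1,0.2,0],[0,0,0],40],[[1,0.2,0],[0,0,0],40],[[1,0.2,0],[0,0,0],40],[[1,0.2,0],[0,0,0],40],[[1,0.2,0],[0,0,0],40],[[1,0.2,0],[0,0,0],40],[[1,0.2,0],[0,0,0],40],[[1,0.2,0],[0,0,0],40]]'

```text
t: 29.28
tcp_pos: [0.4837, -0.0635, 0.2837]
tcp_rot: [3.141, 0.0, 1.613]
wrist_force: [-0.0, 0.3, 0.3]
gripper_width: 0.0399
grasp_force: 0.0
```

Run:
```python
from h import *
t=get_image("top");s=get_image("side");cv2.imwrite("pics/t4.png",t["image"])
print(dishes(t,.134));print(dishes(t,.04));print(sense()["tcp_pos"],sense()["tcp_rot"])
a=s["image"][200:400,130:430];b=t["image"][80:380,110:560]
cv2.imwrite("pics/c4.png",np.vstack([cv2.resize(a,(450,300)),cv2.resize(b,(450,300))]))
```

```text
[('green', 0.7306, -0.3463, 68, 39, np.float64(-0.051)), ('green', 0.7101, 0.308, 67, 42, np.float64(-0.663)), ('green', 0.4735, -0.293, 90, 43, np.float64(1.546)), ('blue', 0.6389, 0.153, 99, 57, np.float64(-0.016))]
[('green', 0.749, -0.3845, 75, 43, np.float64(-0.051)), ('green', 0.7263, 0.338, 74, 46, np.float64(-0.663)), ('green', 0.4651, -0.3258, 100, 47, np.float64(1.546)), ('blue', 0.6476, 0.1668, 109, 63, np.float64(-0.016))]
[ 0.48379953 -0.06209536  0.28379495] [ 3.14112477e+00 -1.03672973e-03  1.61724940e+00]
```

View pics/c4.png

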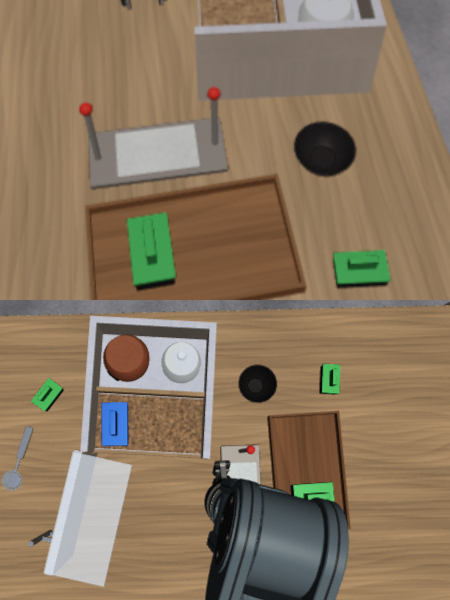

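Green lies flat in the tray, and blue is unmoved at (0.639, 0.153). Blue is next.

Emit:
servo_tool --commands '[[[0.87,0.68,0],[0,0,0],38],[[0.87,0.68,0],[0,0,0],38],[[0.87,0.68,0],[0,0,0],38],[[0.87,0.68,0],[0,0,0],38],[[0.87,0.69,0],[0,0,0],38],[[0.87,0.69,0],[0,0,0],38],[[0.87,0.69,0],[0,0,0],38],[[0.87,0.69,0],[0,0,0],38],[[0.87,0.69,0],[0,0,0],38],[[0.87,0.69,0],[0,0,0],38]]'

```text
t: 30.22
tcp_pos: [0.614, 0.1152, 0.2834]
tcp_rot: [-3.142, 0.001, 1.613]
wrist_force: [0.2, 0.8, 0.3]
gripper_width: 0.0382
grasp_force: 0.0
```

Emit:
servo_tool --commands '[[[0.86,0.68,0],[0,0,0],38],[[0.86,0.68,0],[0,0,0],38],[[0,0,0],[0,0,-0.038],38],[[0,0,0],[0,0,-0.038],38],[[0,0,0],[0,0,-0.038],38],[[0,0,0],[0,0,-0.038],38],[[0,0,0],[0,0,-0.038],38],[[0,0,0],[0,0,-0.038],38],[[0,0,0],[0,0,-0.038],38],[[0,0,0],[0,0,-0.038],38]]'

```text
t: 31.05
tcp_pos: [0.6393, 0.1498, 0.2833]
tcp_rot: [-3.141, 0.0, 2.574]
wrist_force: [-0.3, -0.4, -0.8]
gripper_width: 0.0386
grasp_force: 0.0
```

Emit:
servo_tool --commands '[[[0,0,0],[0,0,-0.038],38],[[0,0,0],[0,0,-0.038],38],[[0,0,0],[0,0,-0.038],38],[[0,0,0],[0,0,-0.038],38],[[0,0,0],[0,0,-0.026],38],[[0,0,0],[0,0,0],38],[[0,0,0],[0,0,0],38],[[0,0,0],[0,0,0],38]]'

```text
t: 31.72
tcp_pos: [0.6391, 0.1503, 0.2833]
tcp_rot: [-3.141, -0.0, 3.126]
wrist_force: [0.0, 0.3, -0.0]
gripper_width: 0.0379
grasp_force: 0.0
```

Run:
```python
from h import *
print(sense()["tcp_pos"],sense()["tcp_rot"])
for n in("top","wrist"): print(n,[d for d in dishes(get_image(n)) if d[0]=="blue"])
```

```text
[0.63914107 0.15026911 0.28333236] [-3.14136078e+00 -1.15822521e-04  3.12559142e+00]
top [('blue', 0.6203, 0.1543, 62, 59, np.float64(-0.016))]
wrist [('blue', 0.6381, 0.1544, 99, 59, np.float64(-0.011))]
```

Emit:
servo_tool --commands '[[[0,0.17,0.6],[0,0,0],38],[[0,0,0.8],[0,0,0],38],[[0,0,0.8],[0,0,0],38],[[0,0,0.8],[0,0,0],38],[[0,0,0.8],[0,0,0],38],[[0,0,0.8],[0,0,0],38],[[0,0,0.8],[0,0,0],38],[[0,0,0.7],[0,0,0],38],[[0,0,0.3],[0,0,0],38],[[0,0,0],[0,0,0],38]]'

```text
t: 32.65
tcp_pos: [0.6377, 0.154, 0.153]
tcp_rot: [-3.141, -0.004, 3.127]
wrist_force: [-0.3, 0.5, 1.0]
gripper_width: 0.0375
grasp_force: 0.0
```

Emit:
servo_tool --commands '[[[0,0,0],[0,0,0],8],[[0,0,0],[0,0,0],8],[[0,0,0],[0,0,0],8],[[0,0,0],[0,0,0],8],[[0,0,0],[0,0,0],8],[[0,0,0],[0,0,0],8],[[0,0,-0.2],[0,0,0],8],[[0,0,-0.4],[0,0,0],8],[[0,0,-0.6],[0,0,0],8],[[0,0,-0.6],[0,0,0],8]]'

```text
t: 33.48
tcp_pos: [0.6385, 0.1541, 0.1916]
tcp_rot: [-3.141, -0.002, 3.128]
wrist_force: [-0.4, 0.2, -2.2]
gripper_width: 0.0128
grasp_force: 51.1
```

Emit:
servo_tool --commands '[[[0,0,-0.8],[0,0,0],8],[[0,0,-0.8],[0,0,0],8],[[0,0,-0.8],[0,0,0],8],[[0,0,-0.8],[0,0,0],8],[[0,0,-0.8],[0,0,0],8],[[0,0,-0.8],[0,0,0],8],[[0,0,-0.6],[0,0,0],8],[[0,0,0],[0,0,0],8],[[0,0,0],[0,0,0],8]]'

```text
t: 34.23
tcp_pos: [0.6397, 0.1542, 0.3014]
tcp_rot: [3.141, 0.004, 3.128]
wrist_force: [0.8, -0.2, -2.6]
gripper_width: 0.0131
grasp_force: 51.2
```

Emit:
servo_tool --commands '[[[0.3,-0.6,0],[0,0,0],8],[[0.44,-0.85,0],[0,0,0],8],[[0.44,-0.85,0],[0,0,0],8],[[0.44,-0.85,0],[0,0,0],8],[[0.44,-0.85,0],[0,0,0],8],[[0.44,-0.85,0],[0,0,0],8],[[0.44,-0.85,0],[0,0,0],8],[[0.44,-0.85,0],[0,0,0],8],[[0.44,-0.85,0],[0,0,0],8],[[0.44,-0.85,0],[0,0,0],8]]'

```text
t: 35.07
tcp_pos: [0.5504, -0.0103, 0.2981]
tcp_rot: [3.141, -0.002, 3.128]
wrist_force: [0.0, 0.6, -1.5]
gripper_width: 0.0134
grasp_force: 51.2
```

Emit:
servo_tool --commands '[[[0.44,-0.85,0],[0,0,0],8],[[0.44,-0.85,0],[0,0,0],8],[[0.44,-0.85,0],[0,0,0],8],[[0.44,-0.85,0],[0,0,0],8],[[0.44,-0.85,0],[0,0,0],8],[[0.44,-0.85,0],[0,0,0],8],[[0.44,-0.85,0],[0,0,0],8],[[0.44,-0.85,0],[0,0,0],8],[[0.16,-0.33,0],[0,0,0],8],[[0,0,0],[0,0,0],8]]'

```text
t: 35.9
tcp_pos: [0.4751, -0.1522, 0.2986]
tcp_rot: [3.141, -0.001, 3.125]
wrist_force: [0.8, 0.3, -1.0]
gripper_width: 0.0135
grasp_force: 51.1
```

Emit:
servo_tool --commands '[[[0,0,0],[0,0,0.036],8],[[0,0,0],[0,0,0.036],8],[[0,0,0],[0,0,0.036],8],[[0,0,0],[0,0,0.036],8],[[0,0,0],[0,0,0.036],8],[[0,0,0],[0,0,0.036],8],[[0,0,0],[0,0,0.036],8],[[0,0,0],[0,0,0.036],8],[[0,0,0],[0,0,0.036],8],[[0,0,0],[0,0,0.036],8]]'

```text
t: 36.73
tcp_pos: [0.4764, -0.1499, 0.2989]
tcp_rot: [3.141, -0.001, 1.993]
wrist_force: [-0.4, 0.9, -2.3]
gripper_width: 0.0132
grasp_force: 51.2
```

Emit:
servo_tool --commands '[[[0,0,0],[0,0,0.036],8],[[0,0,0],[0,0,0.036],8],[[0,0,0],[0,0,0.036],8],[[0,0,0],[0,0,0.014],8],[[0,0,0],[0,0,0],8]]'

```text
t: 37.15
tcp_pos: [0.4764, -0.15, 0.2989]
tcp_rot: [-3.141, -0.001, 1.614]
wrist_force: [0.3, 0.3, -1.1]
gripper_width: 0.0135
grasp_force: 51.2
```

Emit:
servo_tool --commands '[[[0,0,0.5],[0,0,0],8],[[0,0,0.75],[0,0,0],8],[[0,0,0.75],[0,0,0],8],[[0,0,0.75],[0,0,0],8],[[0,0,0.75],[0,0,0],8],[[0,0,0.75],[0,0,0],8],[[0,0,0.75],[0,0,0],8],[[0,0,0.4],[0,0,0],8],[[0,0,0.3],[0,0,0],8],[[0,0,0],[0,0,0],8]]'

```text
t: 37.98
tcp_pos: [0.4752, -0.1505, 0.1835]
tcp_rot: [-3.139, -0.002, 1.614]
wrist_force: [-1.6, 0.3, -1.8]
gripper_width: 0.0135
grasp_force: 51.1
```

Run:
```python
from h import *
s=get_image("side");t=get_image("top");print(sense()["tcp_pos"],sense()["tcp_rot"])
a=s["image"][200:400,130:430];b=t["image"][80:380,110:560]
cv2.imwrite("pics/c5.png",np.vstack([cv2.resize(a,(450,300)),cv2.resize(b,(450,300))]))
```

```text
[ 0.47619294 -0.15112438  0.18569507] [3.14117843e+00 1.02069584e-04 1.61405278e+00]
```

View pics/c5.png

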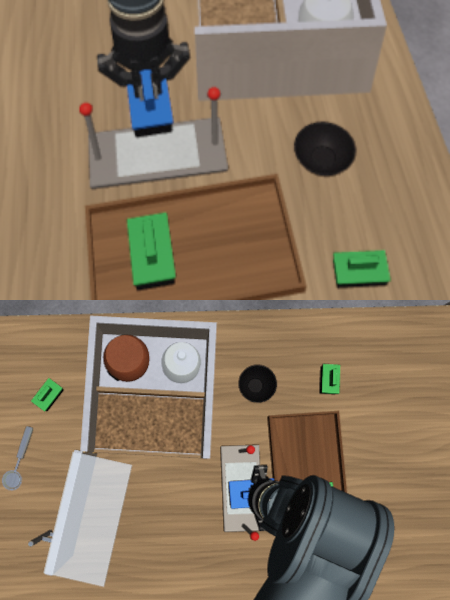

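Blue is level over the pad between the balls, and green is still flat in the tray. Holding.

Emit:
servo_tool --commands '[[[0,0,0],[0,0,0],8],[[0,0,0],[0,0,0],8],[[0,0,0],[0,0,0],8],[[0,0,0],[0,0,0],8],[[0,0,0],[0,0,0],8],[[0,0,0],[0,0,0],8],[[0,0,0],[0,0,0],8],[[0,0,0],[0,0,0],8],[[0,0,0],[0,0,0],8],[[0,0,0],[0,0,0],8]]'

```text
t: 38.92
tcp_pos: [0.476, -0.1512, 0.1854]
tcp_rot: [-3.142, -0.0, 1.614]
wrist_force: [-0.7, 0.8, -2.0]
gripper_width: 0.0134
grasp_force: 51.1
```

Emit:
servo_tool --commands '[[[0,0,0],[0,0,0],8],[[0,0,0],[0,0,0],8],[[0,0,0],[0,0,0],8],[[0,0,0],[0,0,0],8],[[0,0,0],[0,0,0],8],[[0,0,0],[0,0,0],8],[[0,0,0],[0,0,0],8],[[0,0,0],[0,0,0],8],[[0,0,0],[0,0,0],8],[[0,0,0],[0,0,0],8]]'

```text
t: 39.75
tcp_pos: [0.476, -0.1512, 0.1854]
tcp_rot: [3.142, -0.0, 1.614]
wrist_force: [-0.3, -0.2, -2.1]
gripper_width: 0.0132
grasp_force: 51.1
```

Emit:
servo_tool --commands '[[[0,0,0],[0,0,0],8],[[0,0,0],[0,0,0],8],[[0,0,0],[0,0,0],8],[[0,0,0],[0,0,0],8],[[0,0,0],[0,0,0],8],[[0,0,0],[0,0,0],8],[[0,0,0],[0,0,0],8],[[0,0,0],[0,0,0],8],[[0,0,0],[0,0,0],8],[[0,0,0],[0,0,0],8]]'

```text
t: 40.58
tcp_pos: [0.476, -0.1512, 0.1854]
tcp_rot: [-3.142, -0.0, 1.614]
wrist_force: [0.1, 0.3, -2.1]
gripper_width: 0.0134
grasp_force: 51.1
```

Emit:
servo_tool --commands '[[[0,0,0],[0,0,0],8],[[0,0,0],[0,0,0],8],[[0,0,0],[0,0,0],8],[[0,0,0],[0,0,0],8],[[0,0,0],[0,0,0],8],[[0,0,0],[0,0,0],8],[[0,0,0],[0,0,0],8],[[0,0,0],[0,0,0],8],[[0,0,0],[0,0,0],8],[[0,0,0],[0,0,0],8]]'

```text
t: 41.42
tcp_pos: [0.476, -0.1512, 0.1854]
tcp_rot: [3.142, -0.0, 1.614]
wrist_force: [0.3, -0.1, -1.6]
gripper_width: 0.0133
grasp_force: 51.1
```

Emit:
servo_tool --commands '[[[0,0,0],[0,0,0],8],[[0,0,0],[0,0,0],8],[[0,0,0],[0,0,0],8],[[0,0,0],[0,0,0],8],[[0,0,0],[0,0,0],8],[[0,0,0],[0,0,0],8],[[0,0,0],[0,0,0],8],[[0,0,0],[0,0,0],8],[[0,0,0],[0,0,0],8],[[0,0,0],[0,0,0],8]]'

```text
t: 42.25
tcp_pos: [0.476, -0.1512, 0.1854]
tcp_rot: [3.142, 0.0, 1.614]
wrist_force: [-0.4, 0.8, -1.1]
gripper_width: 0.0131
grasp_force: 51.1
```

Run:
```python
from h import *
for n,im in(("side",get_image("side")),): print([d for d in dishes(im,.04)])
print(sense()["tcp_pos"])
```

```text
[('green', 0.4563, -0.3278, 101, 59, np.float64(-1.53)), ('green', 0.7481, -0.3969, 75, 46, np.float64(-0.091)), ('blue', 0.4724, -0.0638, 121, 68, np.float64(-1.524))]
[ 0.47601985 -0.15123402  0.18541196]
```

Emit:
servo_tool --commands '[[[-0.5,0,0],[0,0,0],8],[[-0.8,0,0],[0,0,0],8],[[-0.9,0.2,0],[0,0,0],8],[[-0.9,0.5,0],[0,0,0],8],[[-0.9,0.55,0],[0,0,0],8],[[-0.9,0.55,0],[0,0,0],8],[[-0.9,0.55,0],[0,0,0],8],[[-0.9,0.55,0],[0,0,0],8],[[-0.9,0.55,0],[0,0,0],8],[[-0.8,0.55,0],[0,0,0],8]]'

```text
t: 43.13
tcp_pos: [0.5634, -0.3178, 0.1849]
tcp_rot: [-3.141, 0.001, 1.613]
wrist_force: [-0.3, 0.3, -1.2]
gripper_width: 0.0129
grasp_force: 51.1
```

Emit:
servo_tool --commands '[[[-0.27,0.58,0],[0,0,0],8],[[0,0,0.6],[0,0,0],8],[[0,0,0.7],[0,0,0],8],[[0,0,0.7],[0,0,0],8],[[0,0,0.7],[0,0,0],8],[[0,0,0.7],[0,0,0],8],[[0,0,0.7],[0,0,0],8],[[0,0,0.7],[0,0,0],8],[[0,0,0.6],[0,0,0],8],[[0,0,0.3],[0,0,0],8]]'

```text
t: 43.97
tcp_pos: [0.5731, -0.3195, 0.0682]
tcp_rot: [-3.138, -0.003, 1.614]
wrist_force: [-0.5, 0.5, -2.3]
gripper_width: 0.0134
grasp_force: 51.1
```

Emit:
servo_tool --commands '[[[0,0,0.08],[0,0,0],8],[[0,0,0.08],[0,0,0],8],[[0,0,0],[0,0,0],8],[[0,0,0],[0,0,0],8],[[0,0,0],[0,0,0],8]]'

```text
t: 44.38
tcp_pos: [0.5756, -0.321, 0.0695]
tcp_rot: [3.14, 0.001, 1.614]
wrist_force: [0.4, -0.0, -2.5]
gripper_width: 0.0134
grasp_force: 51.1
```

Emit:
servo_tool --commands '[[[0,0,0.08],[0,0,0],8],[[0,0,0.08],[0,0,0],8],[[0,0,0.08],[0,0,0],8],[[0,0,0],[0,0,0],8],[[0,0,0],[0,0,0],8]]'

```text
t: 44.8
tcp_pos: [0.5749, -0.3205, 0.0632]
tcp_rot: [-3.141, -0.0, 1.614]
wrist_force: [0.5, -0.0, -1.6]
gripper_width: 0.0132
grasp_force: 51.2
```

Emit:
servo_tool --commands '[[[0,0,0.05],[0,0,0],8],[[0,0,0.05],[0,0,0],8],[[0,0,0],[0,0,0],8],[[0,0,0],[0,0,0],8]]'

```text
t: 45.13
tcp_pos: [0.5751, -0.3205, 0.0629]
tcp_rot: [3.141, 0.001, 1.614]
wrist_force: [-2.6, 2.1, 6.2]
gripper_width: 0.0132
grasp_force: 52.2
```

Emit:
servo_tool --commands '[[[0,0,0],[0,0,0],16],[[0,0,0],[0,0,0],24],[[0,0,0],[0,0,0],34],[[0,0,0],[0,0,0],40],[[0,0,-0.3],[0,0,0],40],[[0,0,-0.8],[0,0,0],40],[[0,0,-1],[0,0,0],40],[[0,0,-1],[0,0,0],40],[[0,0,-1],[0,0,0],40],[[0,0,-1],[0,0,0],40]]'

```text
t: 45.97
tcp_pos: [0.575, -0.3205, 0.1647]
tcp_rot: [3.141, 0.0, 1.614]
wrist_force: [0.4, 0.1, 0.9]
gripper_width: 0.0396
grasp_force: 0.0
```

Emit:
servo_tool --commands '[[[0,0,-1],[0,0,0],40],[[0,0,-1],[0,0,0],40],[[0,0,-1],[0,0,0],40],[[0,0,-1],[0,0,0],40],[[0,0,-1],[0,0,0],40],[[0,0,-1],[0,0,0],40],[[0,0,-0.5],[0,0,0.0137],40],[[0.9,-0.27,0],[0,0,0],40],[[0.9,-0.27,0],[0,0,0],40],[[0.9,-0.27,0],[0,0,0],40]]'

```text
t: 46.8
tcp_pos: [0.5588, -0.2664, 0.294]
tcp_rot: [3.141, 0.001, 1.57]
wrist_force: [1.2, 0.2, 0.5]
gripper_width: 0.04
grasp_force: 0.0
```

Emit:
servo_tool --commands '[[[0.9,-0.27,0],[0,0,0],40],[[0.9,-0.27,0],[0,0,0],40],[[0.9,-0.27,0],[0,0,0],40],[[0.9,-0.27,0],[0,0,0],40],[[0.9,-0.27,0],[0,0,0],40],[[0.9,-0.27,0],[0,0,0],40],[[0.9,-0.27,0],[0,0,0],40],[[0.9,-0.27,0],[0,0,0],40],[[0.9,-0.27,0],[0,0,0],40],[[0.9,-0.27,0],[0,0,0],40]]'

```text
t: 47.63
tcp_pos: [0.5045, -0.0857, 0.2939]
tcp_rot: [3.141, 0.0, 1.57]
wrist_force: [-0.0, 0.7, -0.1]
gripper_width: 0.0402
grasp_force: 0.0
```

Emit:
servo_tool --commands '[[[0.9,-0.27,0],[0,0,0],40],[[0.9,-0.27,0],[0,0,0],40],[[0.9,-0.27,0],[0,0,0],40],[[0.9,-0.27,0],[0,0,0],40],[[0.9,-0.27,0],[0,0,0],40],[[0.9,-0.27,0],[0,0,0],40],[[0.9,-0.27,0],[0,0,0],40],[[0.9,-0.27,0],[0,0,0],40],[[0.9,-0.27,0],[0,0,0],40],[[0.9,-0.27,0],[0,0,0],40]]'

```text
t: 48.47
tcp_pos: [0.4506, 0.0943, 0.294]
tcp_rot: [3.141, -0.0, 1.57]
wrist_force: [0.6, -0.1, -0.1]
gripper_width: 0.0401
grasp_force: 0.0
```

Emit:
servo_tool --commands '[[[0.9,-0.27,0],[0,0,0],40],[[0.9,-0.27,0],[0,0,0],40],[[0.9,-0.27,0],[0,0,0],40],[[0.9,-0.27,0],[0,0,0],40],[[0.9,-0.27,0],[0,0,0],40],[[0.9,-0.27,0],[0,0,0],40],[[0.9,-0.27,0],[0,0,0],40],[[0.9,-0.27,0],[0,0,0],40],[[0.9,-0.27,0],[0,0,0],40],[[0.9,-0.27,0],[0,0,0],40]]'

```text
t: 49.3
tcp_pos: [0.3966, 0.2744, 0.294]
tcp_rot: [3.141, -0.0, 1.571]
wrist_force: [0.3, -0.4, 0.4]
gripper_width: 0.04
grasp_force: 0.0
```

Run:
```python
from h import *
s=get_image("side");t=get_image("top");w=get_image("wrist");print(sense()["tcp_pos"],sense()["tcp_rot"])
print("side",dishes(s,.04));print("top",dishes(t,.04))
for n,c in(("top",t),("wrist",w)):
    for d in spot_point("door_handle",n)[:2]: print(n,d,onz(c,d["pixel"],.155))
    print(proj(c,(.381,.3255,.182)))
a=t["image"][80:380,110:560]
cv2.imwrite("pics/c6.png",np.hstack([cv2.resize(a,(400,300)),cv2.resize(w["image"],(400,300))]))
```

```text
[0.39657217 0.27419287 0.29374074] [3.14107130e+00 1.24667773e-04 1.57291489e+00]
side [('green', 0.4563, -0.3276, 101, 59, np.float64(-1.526)), ('green', 0.7481, -0.3966, 75, 45, np.float64(-0.09)), ('blue', 0.5756, -0.3209, 101, 59, np.float64(-1.526))]
top [('green', 0.749, -0.3845, 75, 43, np.float64(-0.051)), ('green', 0.7263, 0.338, 74, 46, np.float64(-0.663)), ('green', 0.4562, -0.3263, 100, 60, np.float64(-1.53)), ('blue', 0.5753, -0.3192, 100, 60, np.float64(-1.525))]
top {'pixel': [318.5, 143.7], 'confidence': 0.57} [0.38886381 0.32984703 0.155     ]
[324.78136466 141.269488  ]
wrist {'pixel': [132.9, 263.0], 'confidence': 0.61} [0.38231737 0.33090304 0.155     ]
[144.53682661 259.20589378]
```

View pics/c6.png

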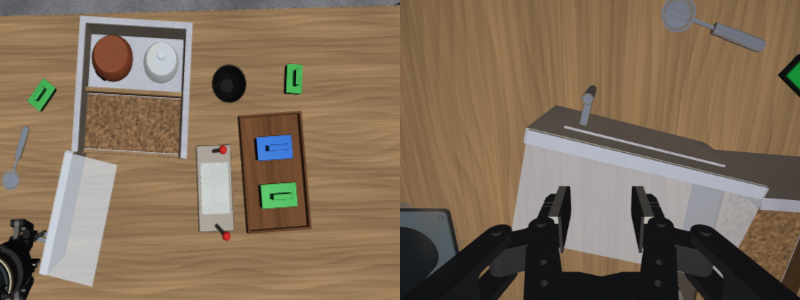

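Both dishes stand in the tray and the door has not moved. The bar's top is at wrist-crop (588,97), i.e. about (0.383, 0.3305). I'll grip it and shut the door.

Emit:
servo_tool --commands '[[[0.94,-0.23,0],[0,0,0],40],[[0.94,-0.22,0],[0,0,0],40],[[0.94,-0.22,0],[0,0,0],40],[[0,0,0.8],[0,0,0],40],[[0,0,0.8],[0,0,0],40],[[0,0,0.8],[0,0,0],40],[[0,0,0.8],[0,0,0],40],[[0,0,0.8],[0,0,0],40],[[0,0,0.8],[0,0,0],40],[[0,0,0.8],[0,0,0],40]]'

```text
t: 50.38
tcp_pos: [0.3841, 0.3288, 0.1808]
tcp_rot: [3.141, 0.0, 1.569]
wrist_force: [-0.4, 0.1, 0.6]
gripper_width: 0.0399
grasp_force: 0.0
```

Emit:
servo_tool --commands '[[[0,0,0.8],[0,0,0],40],[[0,0,0.45],[0,0,0],40],[[0,0,0],[0,0,0],40],[[0,0,0],[0,0,0],5],[[0,0,0],[0,0,0],5],[[0,0,0],[0,0,0],5],[[0,0,0],[0,0,0],5],[[0,0,0],[0,0,0],5],[[0,0,0],[0,0,0],5],[[0,0,0],[0,0,0],5]]' --grip_force 30

```text
t: 51.22
tcp_pos: [0.3834, 0.3307, 0.1577]
tcp_rot: [3.141, -0.002, 1.571]
wrist_force: [-4.1, 2.1, 5.2]
gripper_width: 0.0111
grasp_force: 29.9
```

Run:
```python
from h import *
from scipy.optimize import least_squares as ls
p=np.array(sense()["tcp_pos"][:2]);print(p,sense()["gripper_width"],sense()["wrist_force"])
# circle about hinge through shut point & current
s0=np.array([.4914,.0116])
for h in ([.573,.218],[.5758,.2152],[.570,.221]):
    h=np.array(h);print(h,np.linalg.norm(s0-h),np.linalg.norm(p-h))
h=ls(lambda q:np.r_[np.linalg.norm(s0-q)-.2238,np.linalg.norm(p-q)-.2238],[.573,.218]).x
a0=np.arctan2(*(s0-h)[::-1]);a1=np.arctan2(*(p-h)[::-1])%(2*np.pi)-2*np.pi;print("hinge",h,"theta",a0-a1)
n=18;A=np.linspace(a1,a0,n+1);P=h+.2238*np.c_[np.cos(A),np.sin(A)]
for d in np.diff(P,axis=0)/.02: print("tx %.2f ty %.2f"%(d[1],d[0]))
```

```text
[0.38342495 0.33066238] 0.011149159086623601 [-4.0655562   2.13744618  5.21941315]
[0.573 0.218] 0.22194485801658032 0.22052553606273367
[0.5758 0.2152] 0.22040036297610763 0.22436515252334507
[0.57  0.221] 0.2236656433160891 0.21641646765546535
hinge [0.57701752 0.21837544] theta 1.7038243461820481
tx -0.94 ty -0.49
tx -0.98 ty -0.40
tx -1.01 ty -0.30
tx -1.04 ty -0.20
tx -1.05 ty -0.11
tx -1.06 ty -0.01
tx -1.05 ty 0.09
tx -1.04 ty 0.19
tx -1.02 ty 0.29
tx -0.99 ty 0.39
tx -0.94 ty 0.48
tx -0.90 ty 0.57
tx -0.84 ty 0.65
tx -0.77 ty 0.72
tx -0.70 ty 0.79
tx -0.62 ty 0.86
tx -0.54 ty 0.91
tx -0.45 ty 0.96
```

Emit:
servo_tool --commands '[[[-0.47,-0.25,0],[0,0,0],5],[[-0.47,-0.24,0],[0,0,0],5],[[-0.49,-0.2,0],[0,0,0],5],[[-0.49,-0.2,0],[0,0,0],5],[[-0.5,-0.15,0],[0,0,0],5],[[-0.51,-0.15,0],[0,0,0],5],[[-0.52,-0.1,0],[0,0,0],5],[[-0.52,-0.1,0],[0,0,0],5],[[-0.52,-0.06,0],[0,0,0],5],[[-0.53,-0.05,0],[0,0,0],5]]'

```text
t: 52.05
tcp_pos: [0.3531, 0.2294, 0.1577]
tcp_rot: [3.141, -0.001, 1.572]
wrist_force: [-4.1, 2.3, 6.1]
gripper_width: 0.0112
grasp_force: 30.1
```

Emit:
servo_tool --commands '[[[-0.53,-0.01,0],[0,0,0],5],[[-0.53,0,0],[0,0,0],5],[[-0.52,0.04,0],[0,0,0],5],[[-0.53,0.05,0],[0,0,0],5],[[-0.52,0.09,0],[0,0,0],5],[[-0.52,0.1,0],[0,0,0],5],[[-0.51,0.14,0],[0,0,0],5],[[-0.51,0.15,0],[0,0,0],5],[[-0.5,0.19,0],[0,0,0],5],[[-0.49,0.2,0],[0,0,0],5]]'

```text
t: 52.88
tcp_pos: [0.3706, 0.1246, 0.1576]
tcp_rot: [-3.138, 0.003, 1.571]
wrist_force: [-9.5, -2.7, 10.5]
gripper_width: 0.0113
grasp_force: 30.5
```

Emit:
servo_tool --commands '[[[-0.47,0.24,0],[0,0,0],5],[[-0.47,0.24,0],[0,0,0],5],[[-0.45,0.28,0],[0,0,0],5],[[-0.45,0.29,0],[0,0,0],5],[[-0.42,0.32,0],[0,0,0],5],[[-0.42,0.33,0],[0,0,0],5],[[-0.39,0.36,0],[0,0,0],5],[[-0.38,0.36,0],[0,0,0],5],[[-0.35,0.39,0],[0,0,0],5],[[-0.35,0.4,0],[0,0,0],5]]'

```text
t: 53.72
tcp_pos: [0.4342, 0.0382, 0.1573]
tcp_rot: [-3.136, 0.012, 1.569]
wrist_force: [-10.9, -11.4, 8.7]
gripper_width: 0.0111
grasp_force: 30.5
```

Emit:
servo_tool --commands '[[[-0.31,0.43,0],[0,0,0],5],[[-0.31,0.43,0],[0,0,0],5],[[-0.27,0.45,0],[0,0,0],5],[[-0.27,0.46,0],[0,0,0],5],[[0,0,0],[0,0,0],5],[[0,0,0],[0,0,0],5]]'

```text
t: 54.22
tcp_pos: [0.4716, 0.0144, 0.1573]
tcp_rot: [-3.14, 0.013, 1.567]
wrist_force: [-5.6, -10.4, 5.9]
gripper_width: 0.0115
grasp_force: 30.1
```

Emit:
servo_tool --commands '[[[-0.22,0.3,0],[0,0,0],5],[[-0.15,0.3,0],[0,0,0],5],[[-0.1,0.3,0],[0,0,0],5],[[-0.05,0.2,0],[0,0,0],5],[[0,0,0],[0,0,0],5],[[0,0,0],[0,0,0],5]]'

```text
t: 54.72
tcp_pos: [0.4942, 0.0045, 0.1573]
tcp_rot: [3.141, 0.012, 1.568]
wrist_force: [-2.9, -10.3, 3.5]
gripper_width: 0.0111
grasp_force: 29.9
```

Emit:
servo_tool --commands '[[[0,0.15,0],[0,0,0],5],[[0,0.15,0],[0,0,0],5],[[0,0,0],[0,0,0],5],[[0,0,0],[0,0,0],5]]'

```text
t: 55.05
tcp_pos: [0.4975, 0.0033, 0.1573]
tcp_rot: [-3.136, 0.015, 1.567]
wrist_force: [-10.3, -12.3, 7.8]
gripper_width: 0.0111
grasp_force: 30.7
```

Emit:
servo_tool --commands '[[[0,0.12,0],[0,0,0],5],[[0,0.12,0],[0,0,0],5],[[0,0,0],[0,0,0],5],[[0,0,0],[0,0,0],5]]'

```text
t: 55.38
tcp_pos: [0.4975, 0.0033, 0.1571]
tcp_rot: [-3.126, 0.016, 1.568]
wrist_force: [-22.9, -13.7, 15.2]
gripper_width: 0.0108
grasp_force: 33.6
```

Run:
```python
from h import *
t=get_image("top");w=get_image("wrist")
a=t["image"][130:330,170:350];b=cv2.imread("pics/top0.png")[130:330,170:350]
cv2.imwrite("pics/c7.png",np.hstack([cv2.resize(a,(380,420)),cv2.resize(b,(380,420))]))
```

```text
(no output)
```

View pics/c7.png

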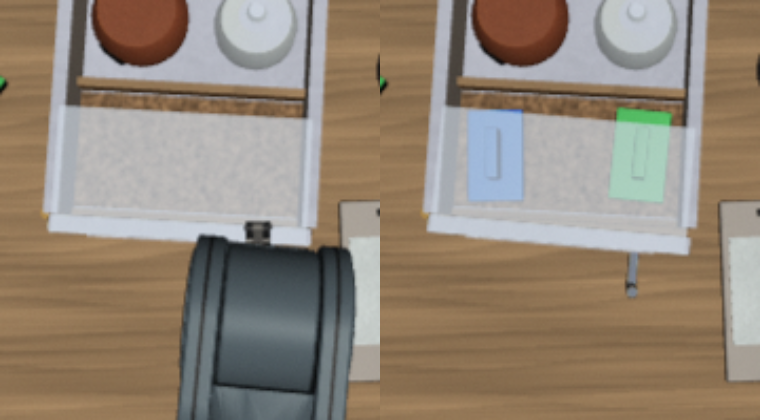

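The door is flush at its stop: force rose without motion, and it is further in than at the start. Releasing, then retreating upward.

Emit:
servo_tool --commands '[[[0,-0.15,0],[0,0,0],16],[[0,0,0],[0,0,0],24],[[0,0,0],[0,0,0],28],[[0,0,0],[0,0,0],28],[[0,0,0],[0,0,0],28],[[0,0,-0.3],[0,0,0],28],[[0,0,-0.7],[0,0,0],28],[[0,0,-0.9],[0,0,0],28],[[0,0,-0.9],[0,0,0],28],[[0,0,-0.9],[0,0,0],28]]'

```text
t: 56.32
tcp_pos: [0.5019, 0.0084, 0.2307]
tcp_rot: [-3.142, 0.003, 1.57]
wrist_force: [1.0, 0.3, 0.3]
gripper_width: 0.0281
grasp_force: 0.0
```

Emit:
servo_tool --commands '[[[0,0,-0.9],[0,0,0],28],[[0,0,-0.9],[0,0,0],28],[[0,-0.8,-0.5],[0,0,0],28],[[0,-0.9,0],[0,0,0],28],[[0,-0.9,0],[0,0,0],28],[[0,-0.9,0],[0,0,0],28],[[0,-0.9,0],[0,0,0],28],[[0,-0.9,0],[0,0,0],28],[[0,0,0],[0,0,0],28],[[0,0,0],[0,0,0],28]]'

```text
t: 57.15
tcp_pos: [0.396, 0.0089, 0.2766]
tcp_rot: [3.14, 0.002, 1.57]
wrist_force: [0.4, -0.1, -0.6]
gripper_width: 0.0279
grasp_force: 0.0
```

Run:
```python
from h import *
t=get_image("top");s=get_image("side");print("side",dishes(s,.04));print("top",dishes(t,.04))
a=t["image"][90:340,100:480]
cv2.imwrite("pics/c8.png",np.vstack([cv2.resize(a,(456,300)),cv2.resize(s["image"],(456,300))]))
```

```text
side [('green', 0.4563, -0.3276, 101, 59, np.float64(-1.526)), ('green', 0.7481, -0.3966, 75, 45, np.float64(-0.09)), ('blue', 0.5613, -0.3456, 101, 59, np.float64(-1.525))]
top [('green', 0.749, -0.3845, 75, 43, np.float64(-0.051)), ('green', 0.7263, 0.338, 74, 46, np.float64(-0.663)), ('green', 0.4562, -0.3263, 100, 60, np.float64(-1.525)), ('blue', 0.561, -0.3449, 102, 60, np.float64(-1.529))]
```

View pics/c8.png

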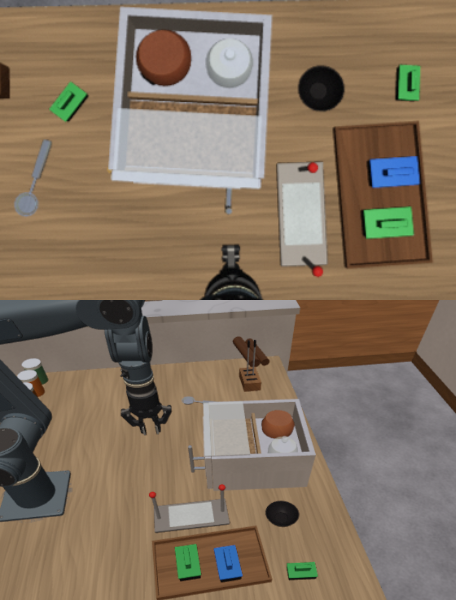

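Blue was nudged about 3 cm, but both cameras agree it is still flat inside the tray (at about 0.561, -0.345). The door is flush and the rest is untouched, so I hand in.

```bash
python3 -c "
from bench import *
print(hand_in())"
```

```text
the job is handed in; nothing more can be done
None
```

The job is handed in, but no verdict came back. The green and blue dishes were each held over the lit pad for about 4 s and set flat on the tray (no yellow dish was there), and the door is shut. After I set the blue dish down it was knocked about 3 cm, but it still lies flat inside the tray.

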